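Sieve the binding posts out of the bulldog clip

TASK

Two small steel binding posts got mixed up with a bulldog clip in the hand sieve. Pick the sieve up by its handle bar, hold it over the open orange tub and shake it side to side, roughly level, until both posts have dropped through into the tub and only the clip is left in the sieve. Then set the sieve back down flat on the bench beside the tub and let go; do not pick the posts out with the fingers.

Things in the scene. Friction and masses are not known exactly. Their poses are not given: they have to be found in the camera images.
- sieve: aluminium hand sieve on the bench, 116 (x) x 110 (y) x 88 mm, 280 g. Origin: centre of underside. Walls 36 mm high. Wooden handle bar along x over its middle, 14 wide, 16 high, centre 80 mm above origin: grasp there from above. Floor (top at 8 mm): strips along x at y = -43 (18 wide), 0 (24) and 43 (18), with two 22 mm slots between. A dark box with a like handle but solid floor is not it.
- tub: open rectangular orange plastic tub, 170 (its x) x 200 (its y) x 60 mm high, walls and floor 4 mm, loose, 250 g. Origin: centre of its underside. It stands on one side of the bench and the sieve on the other, either way round. The orange tub shut with a lid at the back is not it.
- post_a: small polished steel binding post, 11 mm tall, 12 g: head 14 mm across, 3 mm thick, with a 9 mm thick barrel. Origin: centre of the head's outer face. Starts head down on an outer strip of the sieve; friction there about 0.18. Gentle carrying leaves it there; quick strokes of 5 to 6 cm along the sieve's y, about 0.2 s each way, slide it into a slot.
- post_b: a second binding post just like post_a, starting on the other outer strip.
- clip: steel bulldog clip, 40 mm wide (its y), about 41 mm long with its levers (its x, from -20 to +21 mm), 22 mm high, 30 g; too large for the slots. Origin: on its underside, near the middle. Starts lying in the middle of the sieve. Two like it lie about on the bench and do not matter.
Mind the look-alikes: they are no part of the job. Leave any green look-alike of the sieve alone.

How it is judged:
By the outcome, as a careful person would: the job done as asked, in the order asked, and still so for the second after the job is handed in, with the robot touching nothing.
It also fails if it takes over 58 s, if anything falls off the work surface, if the arm or the gripper's body presses on something with over 40 N, if the wrist force passes 120 N, or if a joint passes its speed limit or range.

ROBOT

A 6-joint arm with a two-finger parallel gripper is mounted at the origin on the work surface. World frame = base frame: x ahead of the robot, y to its left, z up, the work surface at z = 0. Lengths are in mm, angles in degrees, forces in N, time in s.
With the tool pointing down it reaches from about 350 to 850 mm from the base axis. Payload 8.1 kg.
Tool frame: the origin (TCP) lies at the very end of the fingers, on their centre line; the grasp point (between the pads) lies 19 mm behind it; x points along the fingers, y is the direction in which the jaws open and shut, and the axes are right-handed (so a half turn about x gives the same grasp; the last joint's range is limited). The gripper opens to 85 mm and grips with 20 to 120 N. Pads are 22 mm wide; open, the fingers measure 114 mm over their backs; the gripper's body (76 mm by 85 mm) begins 54 mm behind the grasp point. The pads swing forward as they close: fully open they stand 13 mm farther back than shut.
Start: joints at [-75.481, 7.471, 85.268, -0, 87.261, -4.893], TCP at [199.433, -565.89, 231.292] pointing down, gripper open.
Joint ranges: [-169.43, 169.43], [-51.17, 129.36], [1.28, 143.12], [-76.62, 256.62], [0, 156.53], [-152.29, 152.29]. Speed limits (degrees/s): [136.94, 136.94, 159.86, 180, 180, 180].

INTERFACE

Orientations are given as [roll, pitch, yaw] about the fixed x, y, z axes, in that order (R = Rz(yaw) Ry(pitch) Rx(roll)).
In Python, from bench import sensors, snapshot, r gives the robot as it stands. The module is installed in compiled form; this text tells all that it offers.
- The arm moves only by the tool drive_tool, never from a script. Its argument "moves" is one flat list of numbers, 6 for each row, row after row: the shift along the tool's x, y, z in cm, then the turn, a rotation vector about the tool's x, y, z in degrees. In form: [tx, ty, tz, wx, wy, wz, tx, ty, tz, wx, wy, wz, ...]. A call has 1 to 20 rows; each row shifts and turns the commanded pose from where the row before left it, along the tool's axes as they then stand; what a row does not reach is not made up. A row lasts 1/12 s, in which the tool goes at most 41.7 mm and 7.16 degrees, less where a joint would pass 70% of its speed; a pose out of reach is approached as far as the arm can. A call with a gripper value outside its range is refused whole. "hand" is the finger opening in cm, from 0 to 8.54, set as the call begins (left out, the last holds). The fingers move at their own pace and stop on an object; "grip_force" is the grip in N (left out, the last holds). Time passes only in rows, so rows that do not move let the fingers close. It gives the time, the measured TCP pose, the force and the opening at its end, in the units of the state.
- sensors.sense(): the state, without advancing time (a new reading comes with each control period).
- snapshot(name): name is "side" or "top"; returns a dict with "image" (400x640x3 uint8, red, green, blue), "z_map" (400x640 float32, mm along the optical axis (not along the pixel's ray), 0 where there is no reading), "camera_matrix" (3x3 intrinsics, pixels), "eye" and "orientation" of the camera in the world. Camera axes: x right, y down, z forward; pixel columns grow to the right and rows downward; lengths in mm; the calibration is good to about 2 mm. A picture is of the moment at which its call begins.
- r.hand_in(): hands the job in, once; it reports no verdict.
The state is a dict: "time": time; "joint_pos": joint angles; "qd": joint speeds; "joint_efforts": joint torques, N m; "tool_pos": TCP position; "tcp_rot": TCP orientation; "ft_force": force on the tool from outside, world axes, zero at the start; "wrist_torque": the same for the moment, N m; "finger_gap": finger opening in mm.
Only numpy, scipy, OpenCV 4.12 (cv2) and the standard library are available. Lean on these libraries where they do the work, as an engineer would, in place of code of your own. Each camera call takes 0.05 s, during which the arm holds its last target.

## Working session

There is one attempt and no reset: what is moved stays moved. The work goes in short steps, Python scripts to look and compute and a tool call to move; the robot and the scene stay as the last step left them, time stands still between calls to the robot, and variables do not carry over. Pictures are saved under pics/ and viewed, and the job is handed in when it is done.

Besides the shell and the picture viewer there is one more tool, called after "Call:" by a JSON object that holds its "method" and its "body". drive_tool: Moves the arm, as the interface text tells. Its arguments: {"type":"object","properties":{"moves":{"type":"array","items":{"type":"number"}},"hand":{"type":"number"},"grip_force":{"type":"number"}},"required":["moves"]}

```bash
mkdir -p pics; cat > h.py <<'E'
import numpy as np, cv2
from bench import sensors, snapshot, r
def snap(n,f):
    s=snapshot(n); cv2.imwrite('pics/'+f,cv2.cvtColor(s['image'],cv2.COLOR_RGB2BGR)); np.savez('pics/'+f+'.npz',**{k:np.array(v) for k,v in s.items()}); return s
E
python3 - <<'E'
from h import *
print(sensors.sense())
for n in('top','side'):
    s=snap(n,n+'0.png'); print(s['camera_matrix'],s['eye'],s['orientation'])
E
```

```text
{'time': 0.0, 'joint_pos': array([-7.54810074e+01,  7.51445428e+00,  8.53293145e+01,  2.57546336e-04,
        8.72630226e+01, -4.89218418e+00]), 'qd': array([ 0.02059109, -0.0322085 , -0.09358967, -0.04362995,  0.04058383,
       -0.06178396]), 'joint_efforts': array([-1.57234932e-03, -5.69389343e+01, -5.00554705e+01, -1.56667143e-04,
        1.44789956e-02,  5.61760185e-07]), 'tool_pos': array([ 199.29810427, -565.34217275,  230.25092748]), 'tcp_rot': array([-95.0301927 ,  89.89320827, 104.38097151]), 'ft_force': array([-0.13216651, -1.18334913,  0.52555695]), 'wrist_torque': array([-0.019779  , -0.04466548,  0.03065256]), 'finger_gap': 85.68941023471355}
[[397.85710629   0.         317.86605385]
 [  0.         397.85710629 207.65887183]
 [  0.           0.           1.        ]] [ 360.25851066 -207.41634427 1139.04377834] [-175.38387457    0.60521236  -91.06550408]
[[430.64378723   0.         315.95474858]
 [  0.         430.64378723 202.1219888 ]
 [  0.           0.           1.        ]] [ 192.41393299 -970.85160473  931.31482719] [-137.79528383    0.40200754  -18.4589932 ]
```

View pics/top0.png

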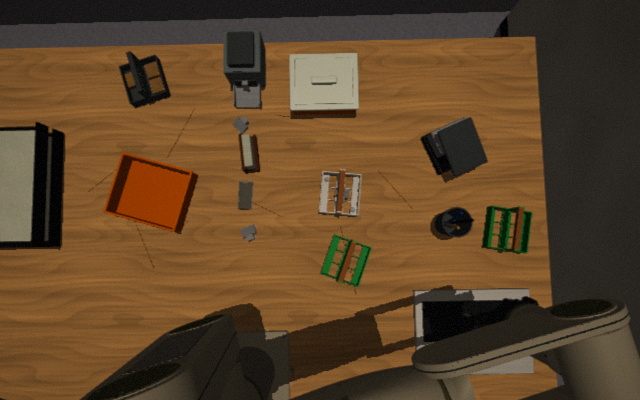

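View pics/side0.png

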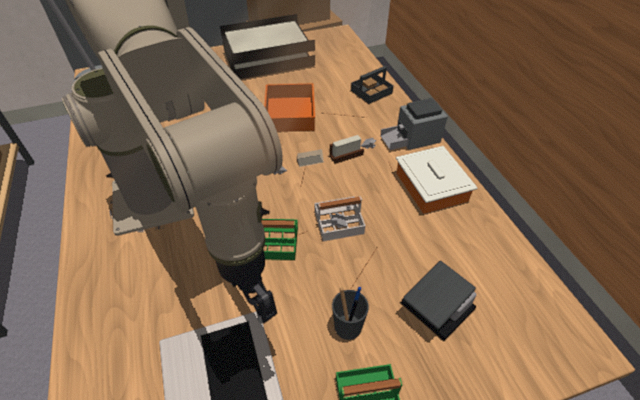

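The top view shows the aluminium sieve at about (341,193), the open tub at (151,192) and a green look-alike at (346,260). I'll take enlarged crops and measure from those.

```bash
cat >> h.py <<'E'
from scipy.spatial.transform import Rotation as Ro
def w(s,u,v,z=None):
    K=np.array(s['camera_matrix']);R=Ro.from_euler('xyz',s['orientation'],degrees=True).as_matrix();e=np.array(s['eye'])
    d=R@np.linalg.inv(K)@np.array([u,v,1.])
    if z is None: return e+d*float(s['z_map'][int(round(v)),int(round(u))])
    return e+d*(z-e[2])/d[2]
def wmap(s):
    K=np.array(s['camera_matrix']);R=Ro.from_euler('xyz',s['orientation'],degrees=True).as_matrix();e=np.array(s['eye'])
    v,u=np.mgrid[:400,:640]; p=np.stack([u,v,np.ones_like(u)],-1)@np.linalg.inv(K).T*s['z_map'][...,None]
    return p@R.T+e
def crop(s,f,x0,y0,x1,y1,k):
    im=cv2.cvtColor(s['image'],cv2.COLOR_RGB2BGR)[y0:y1,x0:x1]
    cv2.imwrite('pics/'+f,cv2.resize(im,None,fx=k,fy=k,interpolation=cv2.INTER_CUBIC))
def px(s,P):
    K=np.array(s['camera_matrix']);R=Ro.from_euler('xyz',s['orientation'],degrees=True).as_matrix();e=np.array(s['eye'])
    q=K@(R.T@(np.array(P)-e)); return q[:2]/q[2]
E
python3 - <<'E'
from h import *
s=dict(np.load('pics/top0.png.npz')); W=wmap(s)
crop(s,'c1.png',310,160,380,220,10)
crop(s,'c2.png',95,140,205,240,6)
print(w(s,341,193),w(s,151,192), w(s,250,300))
hsv=cv2.cvtColor(s['image'],cv2.COLOR_RGB2HSV)
# handle: z 75..100 near the sieve
m=np.zeros((400,640),bool); m[160:225,310:375]=1
h=m&(W[...,2]>72)&(W[...,2]<110)
P=W[h]; print('handle',h.sum(),P.mean(0),P[:,2].max())
print(cv2.minAreaRect(P[:,:2].astype(np.float32)))
h=m&(W[...,2]>25)&(W[...,2]<110); print(cv2.minAreaRect(W[h][:,:2].astype(np.float32)))
m[:]=0; m[140:240,95:205]=1
h=m&(W[...,2]>52)&(W[...,2]<75); print('tub',h.sum(),cv2.minAreaRect(W[h][:,:2].astype(np.float32)),W[h][:,2].mean())
s=dict(np.load('pics/side0.png.npz')); crop(s,'c3.png',300,185,380,245,10)
E
```

```text
[ 482.7494206  -259.88621145   91.74669141] [506.57061993 282.55179736   5.6293337 ] [ 1.94190268e+02 -1.28225938e-01 -2.38748459e+00]
handle 237 [ 489.56500747 -258.35467677   87.77016527] 92.9428823315261
((490.368408203125, -258.5950927734375), (13.940084457397461, 116.63038635253906), 83.85040283203125)
((490.3997802734375, -258.6221618652344), (109.95245361328125, 116.72742462158203), 83.83467864990234)
tub 765 ((502.3614501953125, 269.5543212890625), (207.03387451171875, 174.4422149658203), 73.36351776123047) 59.439824104863234
```

View pics/c1.png

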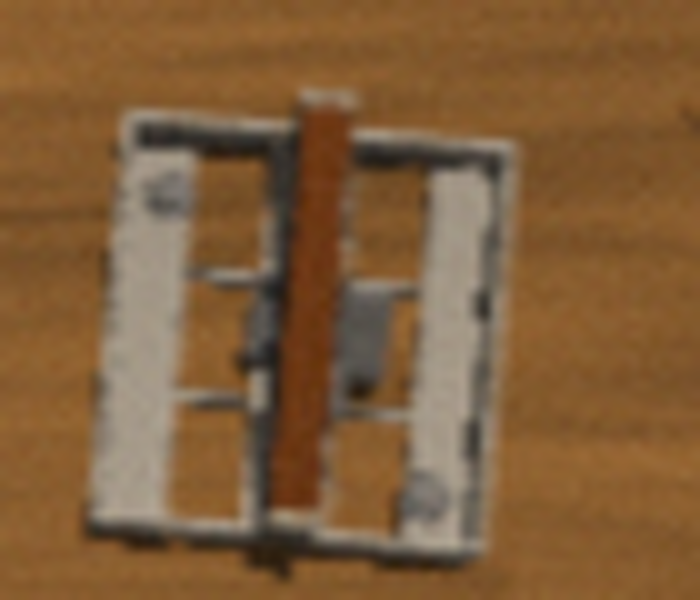

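View pics/c3.png

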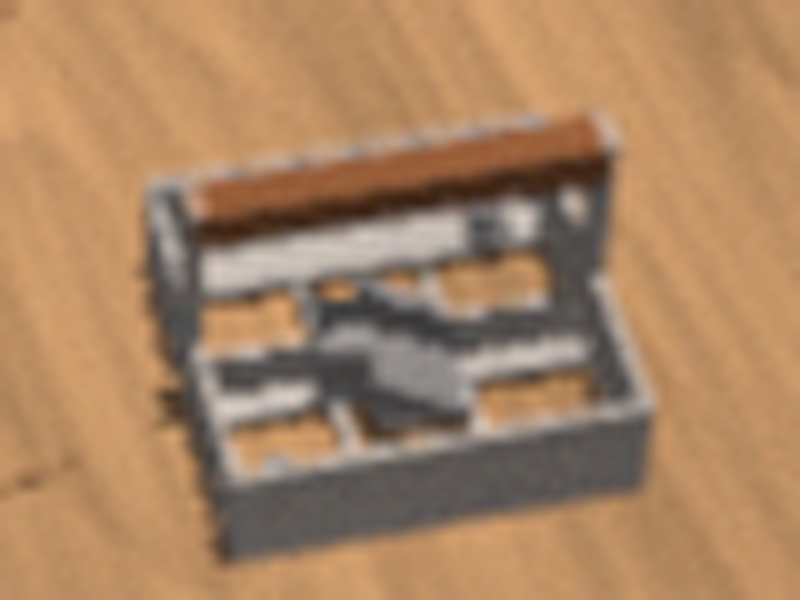

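View pics/c2.png

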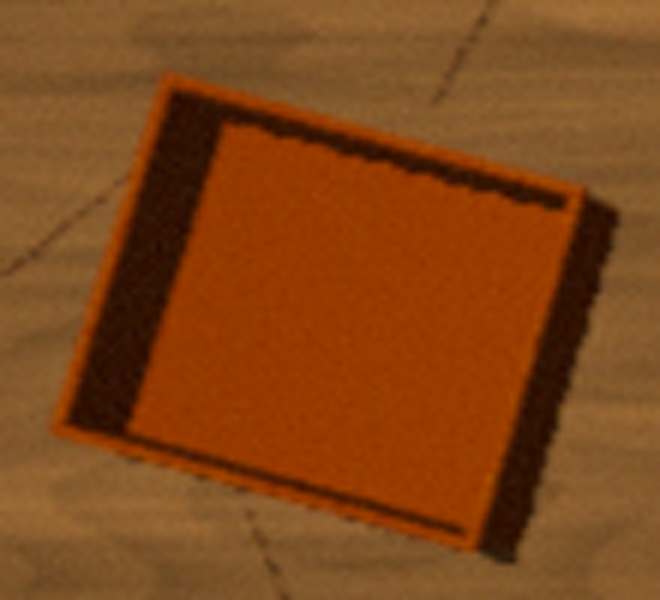

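Post heads show at about top px (326.7,179.2) and (352.5,209.5), one on each outer strip, and the clip is under the bar. That confirms this is the right sieve. Next I'll work out the approach.

```bash
cat >> h.py <<'E'
def plan(x,y,z,yaw,steps=1):
    # target: tool x down, tool y along sieve y (yaw+90) or opposite
    st=sensors.sense(); R=Ro.from_euler('xyz',st['tcp_rot'],degrees=True); p=st['tool_pos']
    c=[]
    for sgn in (1,-1):
        ty=sgn*np.array([-np.sin(np.radians(yaw)),np.cos(np.radians(yaw)),0]); tx=np.array([0,0,-1.]); T=Ro.from_matrix(np.stack([tx,ty,np.cross(tx,ty)],1))
        c.append(((R.inv()*T).as_rotvec(degrees=True),sgn,T))
    c.sort(key=lambda a:np.linalg.norm(a[0]))
    d=np.array([x,y,z])-p
    print('pos',p.round(1),'R tool axes cols',R.as_matrix().round(3).tolist())
    print('shift in present tool axes cm',(R.inv().apply(d)/10).round(2),'in final axes',(c[0][2].inv().apply(d)/10).round(2),'rotvec',c[0][0].round(2),'other',c[1][0].round(1),'q6',st['joint_pos'][5])
    return c[0]
E
python3 - <<'E'
from h import *
plan(490.4,-258.6,61,-6.15)
E
```

```text
pos [ 199.3 -565.4  230.4] R tool axes cols [[-0.0, 0.332, -0.943], [0.002, -0.943, -0.332], [-1.0, -0.002, -0.0]]
shift in present tool axes cm [ 16.97 -19.24 -37.65] in final axes [ 16.94 -33.62 -25.66] rotvec [2.556e+01 1.000e-02 1.000e-01] other [-1.544e+02 -1.000e-01  0.000e+00] q6 -4.89153659790664
```

Call:
{"method": "drive_tool", "body": {"moves": [0,0,0,5.11,0,0,0,0,0,5.11,0,0,0,0,0,5.11,0,0,0,0,0,5.11,0,0,0,0,0,5.11,0,0,0,-2.8,-2.14,0,0,0,0,-2.8,-2.14,0,0,0,0,-2.8,-2.14,0,0,0,0,-2.8,-2.14,0,0,0,0,-2.8,-2.14,0,0,0,0,-2.8,-2.14,0,0,0,0,-2.8,-2.14,0,0,0,0,-2.8,-2.14,0,0,0,0,-2.8,-2.14,0,0,0,0,-2.8,-2.14,0,0,0,0,-2.8,-2.14,0,0,0,0,-2.8,-2.14,0,0,0], "hand": 8.5}}

```text
time: 1.52
tool_pos: [491.4, -257.6, 230.9]
tcp_rot: [-26.5, 90.0, 147.3]
ft_force: [0.4, 0.1, -0.6]
finger_gap: 84.9
```

Call:
{"method": "drive_tool", "body": {"moves": [0,0,0,0,0,0,0,0,0,0,0,0]}}

```text
time: 1.68
tool_pos: [491.4, -257.6, 230.7]
tcp_rot: [-25.3, 89.9, 148.7]
ft_force: [-1.1, -1.0, -0.1]
finger_gap: 85.1
```

```bash
python3 - <<'E'
from h import *
plan(490.4,-258.6,61,-6.15); s=snap('side','s1.png'); crop(s,'s1c.png',230,100,430,250,4); print(sensors.sense())
E
```

```text
pos [ 491.4 -257.6  230.7] R tool axes cols [[-0.001, -0.103, -0.995], [0.001, -0.995, 0.103], [-1.0, -0.0, 0.001]]
shift in present tool axes cm [16.97  0.12  0.07] in final axes [16.97  0.11  0.09] rotvec [0.22 0.06 0.03] other [-1.798e+02 -0.000e+00  1.000e-01] q6 62.97425213605299
{'time': 1.7333, 'joint_pos': array([-3.30842700e+01,  5.42002402e-01,  9.25788192e+01, -2.52739632e-02,
        8.69420148e+01,  6.29465969e+01]), 'qd': array([-2.09935435, -0.42612403,  0.15024242, -0.24528146, -0.01432672,
       -0.23215069]), 'joint_efforts': array([ 1.69148281e+00, -5.04762447e+01, -5.02708590e+01,  2.46699052e-01,
       -1.89302332e-02,  1.35220843e-01]), 'tool_pos': array([ 490.63011648, -258.73019508,  230.74706881]), 'tcp_rot': array([ -5.17201537,  89.93228492, 168.79847979]), 'ft_force': array([-0.42101676, -0.03420939, -0.38482279]), 'wrist_torque': array([ 0.00404505, -0.02914999,  0.00291274]), 'finger_gap': 85.47827944162256}
```

View pics/s1c.png

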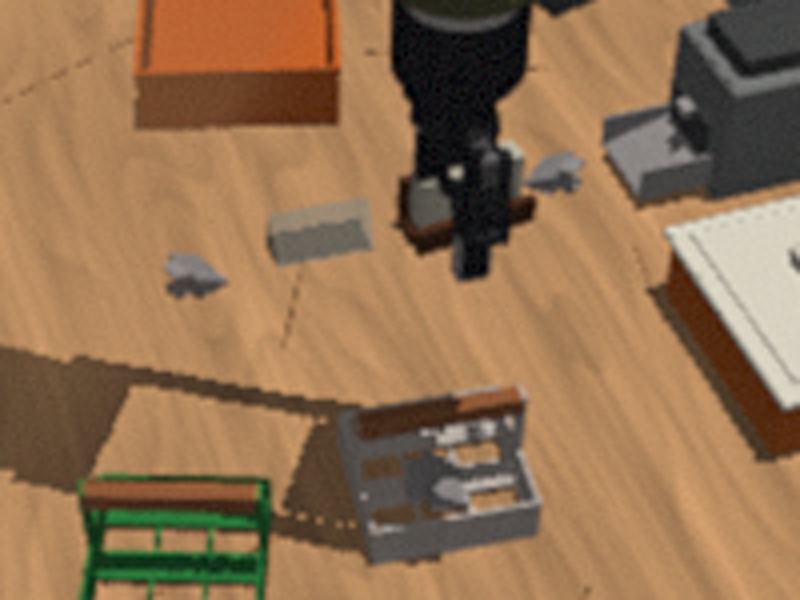

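The tool hangs over the sieve, centred to within a millimetre, with the handle clear of its surroundings. I'll descend and grip.

Call:
{"method": "drive_tool", "body": {"moves": [2,0,0,0,0,0,2,0,0,0,0,0,2,0,0,0,0,0,2,0,0,0,0,0,2,0,0,0,0,0,2,0,0,0,0,0,2,0,0,0,0,0,1,0,0,0,0,0,1,0,0,0,0,0,0.9,0,0,0,0,0,0,0,0,0,0,0,0,0,0,0,0,0]}}

```text
time: 2.73
tool_pos: [490.6, -259.5, 62.5]
tcp_rot: [10.7, 90.0, -175.5]
ft_force: [0.3, 1.2, 0.6]
finger_gap: 84.7
```

Call:
{"method": "drive_tool", "body": {"moves": [0,0,0,0,0,0,0,0,0,0,0,0,0,0,0,0,0,0,0,0,0,0,0,0,0,0,0,0,0,0,0,0,0,0,0,0,0,0,0,0,0,0,0,0,0,0,0,0], "hand": 0.6, "grip_force": 90}}

```text
time: 3.4
tool_pos: [490.9, -259.4, 62.6]
tcp_rot: [146.2, 90.0, -39.9]
ft_force: [-0.5, -1.6, 3.0]
finger_gap: 12.5
```

```bash
python3 - <<'E'
from h import *
st=sensors.sense();print(st['tool_pos'],st['tcp_rot'],st['ft_force'],st['finger_gap']); s=snap('side','s2.png'); crop(s,'s2c.png',270,160,400,250,6)
E
```

```text
[ 490.89178136 -259.4486784    62.62812701] [146.22602877  89.96946232 -39.91117863] [-0.46294674 -1.5724482   2.96693452] 12.54666669836097
```

View pics/s2c.png

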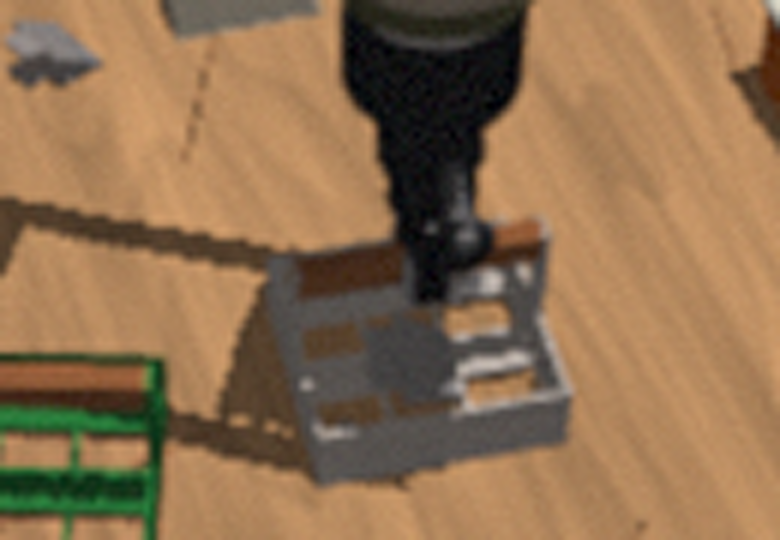

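Both fingers hold the bar, with a gap of 12.5 mm. I'll lift and check the heights along the path.

Call:
{"method": "drive_tool", "body": {"moves": [-0.2,0,0,0,0,0,-0.4,0,0,0,0,0,-0.7,0,0,0,0,0,-1,0,0,0,0,0,-1.2,0,0,0,0,0,-1.2,0,0,0,0,0,-1.2,0,0,0,0,0,-1.2,0,0,0,0,0,-1.2,0,0,0,0,0,-1,0,0,0,0,0,-0.7,0,0,0,0,0,-0.4,0,0,0,0,0,-0.2,0,0,0,0,0,0,0,0,0,0,0,0,0,0,0,0,0]}}

```text
time: 4.7
tool_pos: [490.4, -259.1, 167.6]
tcp_rot: [-28.2, 89.9, 145.6]
ft_force: [0.5, -0.3, -4.3]
finger_gap: 12.6
```

```bash
python3 - <<'E'
from h import *
s=dict(np.load('pics/top0.png.npz')); W=wmap(s)
m=(abs(W[...,0]-495)<80)&(W[...,1]>-190)&(W[...,1]<350); print('max height on path',W[m][:,2].max())
plan(502.4,269.6,140,-16.6); st=sensors.sense(); print(st['ft_force'],st['finger_gap'],st['wrist_torque'])
s=snap('side','s3.png'); crop(s,'s3c.png',250,120,410,240,5)
E
```

```text
max height on path 65.77176026064876
pos [ 490.4 -259.1  167.6] R tool axes cols [[-0.001, -0.107, -0.994], [0.001, -0.994, 0.107], [-1.0, -0.0, 0.001]]
shift in present tool axes cm [  2.79 -52.69   4.45] in final axes [  2.76 -51.01  13.95] rotvec [10.46  0.05  0.02] other [-1.695e+02 -0.000e+00  1.000e-01] q6 62.99120562576639
[ 0.49627696 -0.31680572 -4.34503623] 12.602740450617844 [ 0.02220268 -0.05337386  0.0812842 ]
```

View pics/s3c.png

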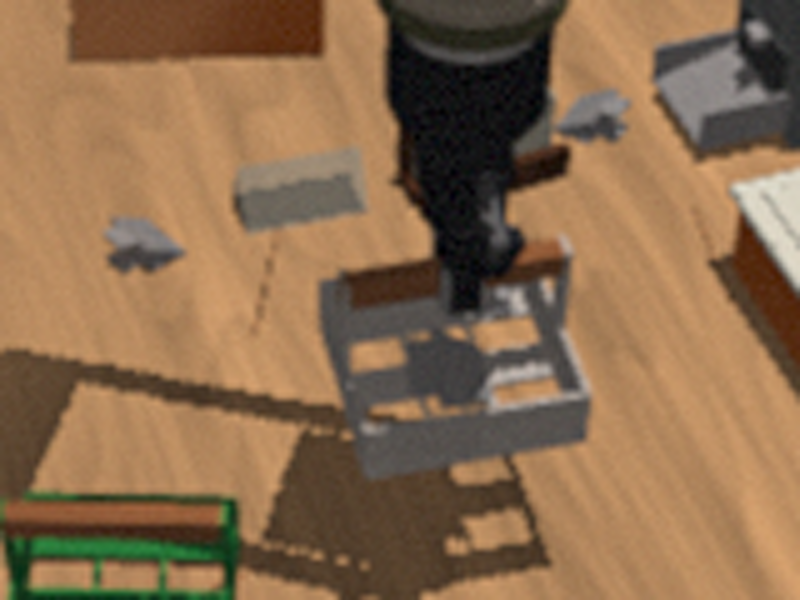

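The sieve is up and level, and its contents haven't moved. The tallest thing on the path is 66 mm, below the sieve's underside at about 105 mm. I'll carry it gently.

Call:
{"method": "drive_tool", "body": {"moves": [0,-0.2,0.02,0,0,0,0,-0.5,0.04,0,0,0,0,-0.9,0.08,0,0,0,0,-1.3,0.11,0,0,0,0,-1.7,0.14,0,0,0,0,-2.07,0.175,0,0,0,0,-2.07,0.175,0,0,0,0,-2.07,0.175,0,0,0,0,-2.07,0.175,0,0,0,0,-2.07,0.175,0,0,0,0,-2.07,0.175,0,0,0,0,-2.07,0.175,0,0,0,0,-2.07,0.175,0,0,0,0,-2.07,0.175,0,0,0,0,-2.07,0.175,0,0,0,0,-2.07,0.175,0,0,0,0,-2.07,0.175,0,0,0,0,-2.07,0.175,0,0,0]}}

```text
time: 6.25
tool_pos: [497.2, 59.0, 168.3]
tcp_rot: [-103.1, 90.0, 70.8]
ft_force: [0.1, 0.9, -3.2]
finger_gap: 12.2
```

Call:
{"method": "drive_tool", "body": {"moves": [0,-2.07,0.175,0,0,0,0,-2.07,0.175,0,0,0,0,-2.07,0.175,0,0,0,0,-2.07,0.175,0,0,0,0,-2.07,0.175,0,0,0,0,-2.07,0.175,0,0,0,0,-2.07,0.175,0,0,0,0,-2.07,0.175,0,0,0,0,-1.7,0.14,0,0,0,0,-1.3,0.11,0,0,0,0,-0.9,0.08,0,0,0,0,-0.5,0.04,0,0,0,0,-0.2,0.02,0,0,0,0,0,0,0,0,0]}}

```text
time: 7.42
tool_pos: [502.6, 269.1, 168.2]
tcp_rot: [60.9, 90.0, -125.2]
ft_force: [0.4, 0.0, -3.3]
finger_gap: 12.3
```

Call:
{"method": "drive_tool", "body": {"moves": [0.1,0,0,0.5,0,0,0.2,0,0,1,0,0,0.3,0,0,1.2,0,0,0.4,0,0,1.3,0,0,0.4,0,0,1.3,0,0,0.4,0,0,1.3,0,0,0.4,0,0,1.3,0,0,0.3,0,0,1.2,0,0,0.2,0,0,0.9,0,0,0.1,0,0,0.5,0,0,0,0,0,0,0,0,0,0,0,0,0,0]}}

```text
time: 8.42
tool_pos: [502.8, 269.2, 140.4]
tcp_rot: [-142.7, 90.0, 20.7]
ft_force: [0.1, -1.1, -3.7]
finger_gap: 12.3
```

```bash
python3 - <<'E'
from h import *
plan(502.4,269.6,137,-16.6); st=sensors.sense(); print(st['time'],st['ft_force'],st['finger_gap'],st['joint_pos'])
s=snap('side','s4.png'); crop(s,'s4c.png',230,40,360,140,6)
s=snap('top','t4.png'); crop(s,'t4c.png',85,130,215,240,6)
E
```

```text
pos [502.8 269.2 140.4] R tool axes cols [[0.0, -0.286, -0.958], [0.0, -0.958, 0.286], [-1.0, -0.0, -0.0]]
shift in present tool axes cm [ 0.34 -0.02  0.05] in final axes [ 0.34 -0.02  0.05] rotvec [-0.02 -0.01  0.01] other [180.   0.   0.] q6 129.642721778963
8.4167 [ 0.10290814 -1.06408218 -3.67805144] 12.278325336777025 [ 2.30180371e+01  6.36999946e+00  9.61085149e+01 -3.66849543e-04
  7.75127307e+01  1.29642722e+02]
```

View pics/s4c.png

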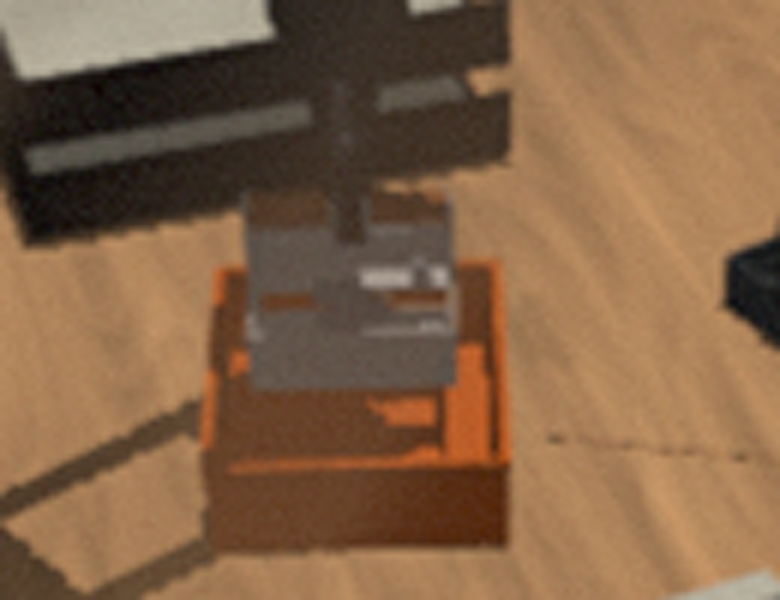

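View pics/t4c.png

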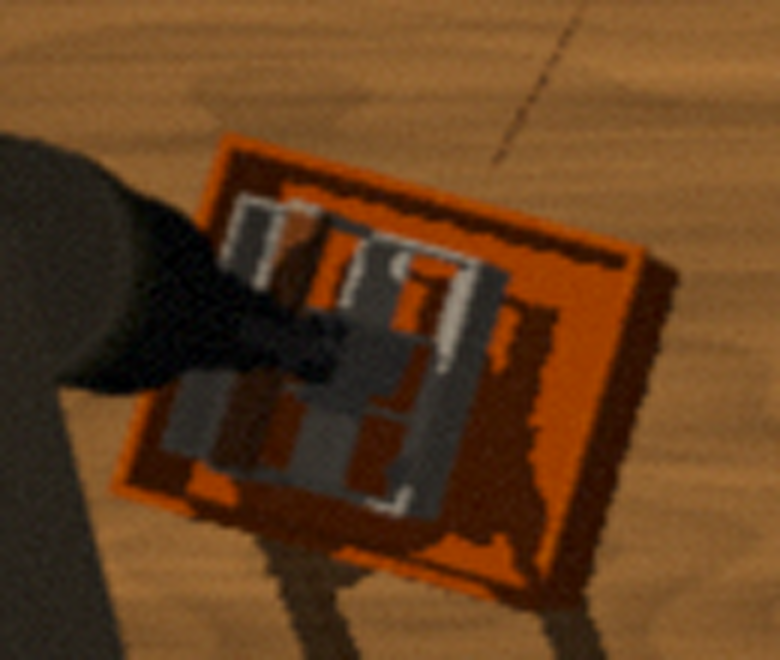

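Posts and clip are still in place over the tub, with the sieve's axes aligned to the tub's and its underside at z≈78. I'll lower it a little and shake.

Call:
{"method": "drive_tool", "body": {"moves": [0.3,0,0,0,0,0,0.3,0,0,0,0,0,0,-2.7,0,0,0,0,0,2.7,0,0,0,0,0,2.7,0,0,0,0,0,-2.7,0,0,0,0,0,-2.7,0,0,0,0,0,2.7,0,0,0,0,0,2.7,0,0,0,0,0,-2.7,0,0,0,0,0,-2.7,0,0,0,0,0,2.7,0,0,0,0,0,2.7,0,0,0,0,0,-2.7,0,0,0,0,0,-2.7,0,0,0,0,0,2.7,0,0,0,0,0,0,0,0,0,0,0,0,0,0,0,0]}}

```text
time: 10.02
tool_pos: [502.1, 268.6, 133.1]
tcp_rot: [44.2, 89.9, -152.4]
ft_force: [-0.4, 0.3, -4.5]
finger_gap: 12.1
```

```bash
python3 - <<'E'
from h import *
plan(502.4,269.6,134,-16.6); st=sensors.sense(); print(st['time'],st['ft_force'],st['finger_gap'])
s=snap('side','s5.png'); crop(s,'s5c.png',230,40,360,140,6)
s=snap('top','t5.png'); crop(s,'t5c.png',85,130,215,240,6)
E
```

```text
pos [502.1 268.6 133.1] R tool axes cols [[-0.002, -0.287, -0.958], [-0.001, -0.958, 0.287], [-1.0, 0.001, 0.001]]
shift in present tool axes cm [-0.09 -0.1   0.  ] in final axes [-0.09 -0.1   0.  ] rotvec [-0.06  0.08 -0.08] other [ 1.799e+02 -1.000e-01 -1.000e-01] q6 129.65050017506653
10.0167 [-0.40442095  0.31773987 -4.53114706] 12.136909924825483
```

View pics/s5c.png

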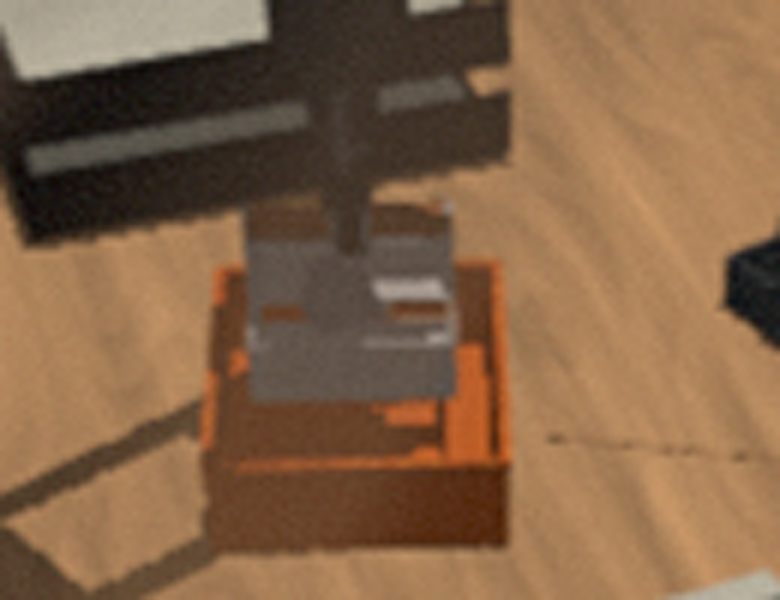

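View pics/t5c.png

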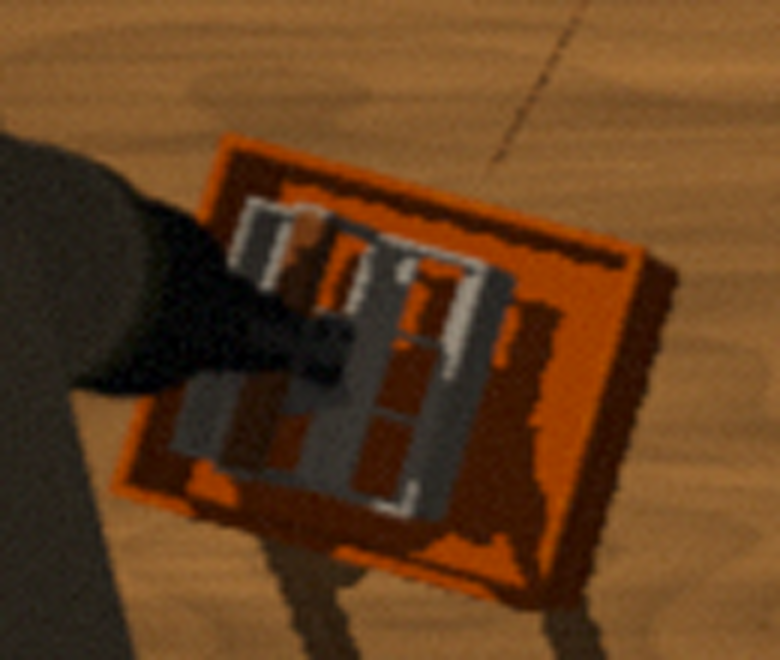

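```bash
python3 - <<'E'
from h import *
out=[]
for f in('t4','t5'):
    s=dict(np.load(f'pics/{f}.png.npz')); im=cv2.cvtColor(s['image'],cv2.COLOR_RGB2BGR)[155:235,100:190]
    im=(255*(im/255.)**0.5).astype(np.uint8); out.append(cv2.resize(im,None,fx=4.4,fy=6,interpolation=cv2.INTER_CUBIC))
cv2.imwrite('pics/g5.png',np.hstack(out))
out=[]
for f in('s4','s5'):
    s=dict(np.load(f'pics/{f}.png.npz')); im=cv2.cvtColor(s['image'],cv2.COLOR_RGB2BGR)[70:125,260:320]
    im=(255*(im/255.)**0.5).astype(np.uint8); out.append(cv2.resize(im,None,fx=6.6,fy=8,interpolation=cv2.INTER_CUBIC))
cv2.imwrite('pics/g5s.png',np.hstack(out))
E
```

```text
(no output)
```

View pics/g5.png

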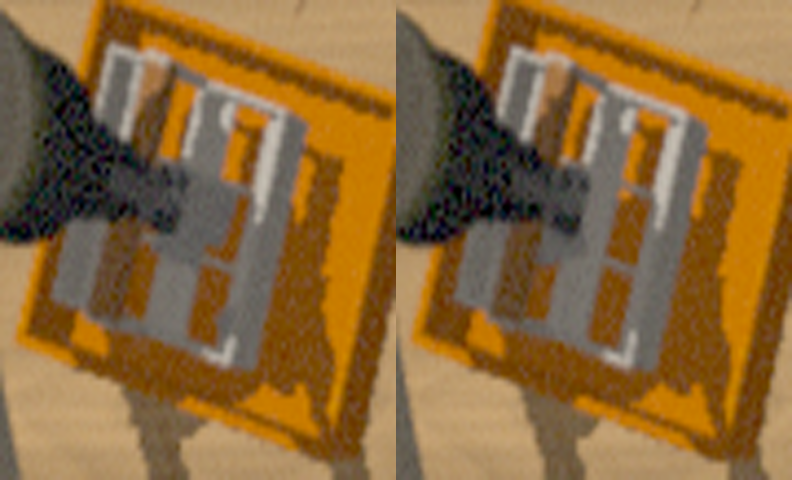

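View pics/g5s.png

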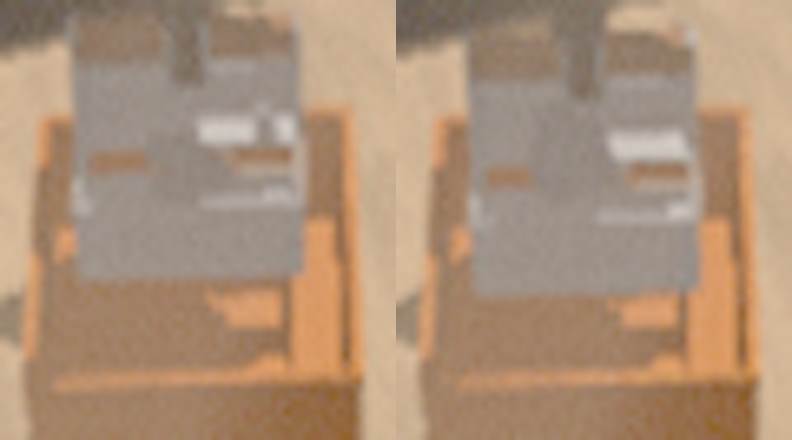

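The left-strip post has gone from its place. The right-hand one is unclear in the shadow, so I'll shake more.

Call:
{"method": "drive_tool", "body": {"moves": [0,-2.9,0,0,0,0,0,2.9,0,0,0,0,0,2.9,0,0,0,0,0,-2.9,0,0,0,0,0,-2.9,0,0,0,0,0,2.9,0,0,0,0,0,2.9,0,0,0,0,0,-2.9,0,0,0,0,0,-2.9,0,0,0,0,0,2.9,0,0,0,0,0,2.9,0,0,0,0,0,-2.9,0,0,0,0,0,-2.9,0,0,0,0,0,2.9,0,0,0,0,0,2.9,0,0,0,0,0,-2.9,0,0,0,0,0,0,0,0,0,0,0,0,0,0,0,0]}}

```text
time: 11.62
tool_pos: [503.1, 269.8, 134.8]
tcp_rot: [-126.1, 89.9, 37.3]
ft_force: [-0.0, -0.3, -3.5]
finger_gap: 12.2
```

```bash
cat > g.py <<'E'
from h import *
import sys
n=sys.argv[1]; a=list(map(int,sys.argv[2:10]))
for c,b in(('top',a[:4]),('side',a[4:])):
    s=snap(c,c+n+'.png'); im=cv2.cvtColor(s['image'],cv2.COLOR_RGB2BGR)[b[1]:b[3],b[0]:b[2]]
    im=(255*(im/255.)**0.5).astype(np.uint8); k=min(780/im.shape[1],580/im.shape[0]); cv2.imwrite(f'pics/g{n}{c}.png',cv2.resize(im,None,fx=k,fy=k,interpolation=cv2.INTER_CUBIC))
st=sensors.sense(); print(st['time'],st['tool_pos'],st['ft_force'],st['finger_gap'])
E
python3 g.py 6 100 145 200 235 255 65 330 130
```

```text
11.7167 [503.25507269 269.47886704 135.14092224] [-0.00828623  0.44028108 -3.80660607] 12.040136642962064
```

View pics/g6top.png

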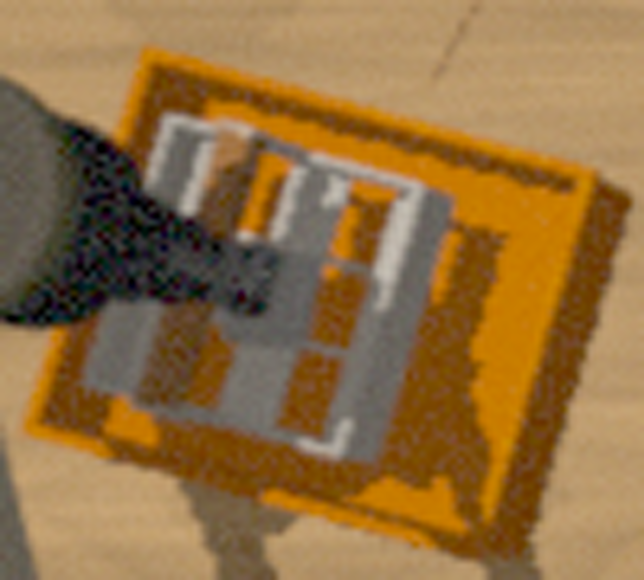

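View pics/g6side.png

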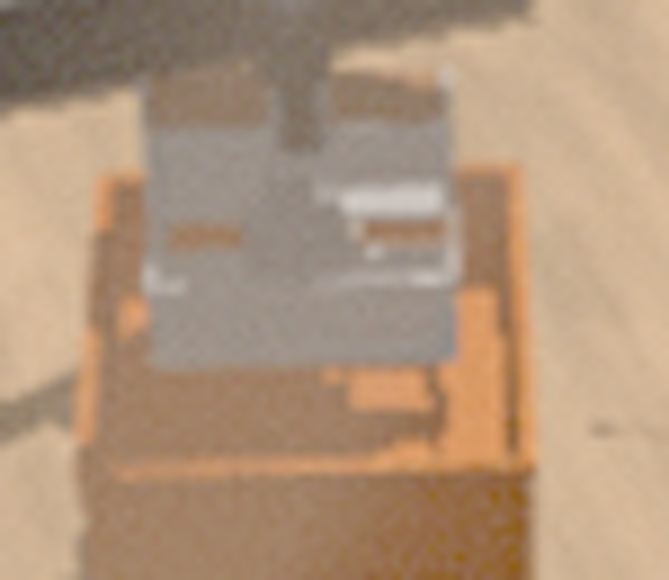

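The clip is still in the sieve. I'll check the sieve floor and the visible tub floor in the depth maps.

```bash
cat > hm.py <<'E'
from h import *
import sys
# height maps in the tool frame (sieve frame): render from both cams at fixed grid
n,k=sys.argv[1],8
st=sensors.sense(); p=st['tool_pos']; R=Ro.from_euler('xyz',st['tcp_rot'],degrees=True)
outs=[]
for c in('top','side'):
    s=dict(np.load(f'pics/{c}{n}.png.npz')); W=wmap(s); L=R.inv().apply((W-p).reshape(-1,3)).reshape(400,640,3)
    # sieve: lx=-tool z ; ly=-tool y; h = 62.6 - toolx
    X=-L[...,2];Y=-L[...,1];H=62.6-L[...,0]
    m=(abs(X)<75)&(abs(Y)<75)&(s['z_map']>0)&(H>2)&(H<70)
    v,u=np.where(m); x0,x1,y0,y1=u.min(),u.max(),v.min(),v.max()
    h=np.where(m,H,0)[y0:y1+1,x0:x1+1]; h=np.where((h>3),h,0)
    print(c,x0,y0)
    im=cv2.applyColorMap(np.clip(h*6,0,255).astype(np.uint8),cv2.COLORMAP_JET)
    q=min(390/im.shape[1],580/im.shape[0]); outs.append(cv2.resize(im,None,fx=q,fy=q,interpolation=cv2.INTER_NEAREST))
    a=(abs(X)<53)&(abs(Y)<50)&m&(H>12)&(H<45)
    for vv,uu in zip(*np.where(a)): pass
    np.savez(f'pics/hm{c}.npz',X=X,Y=Y,H=H)
Hh=max(o.shape[0] for o in outs); outs=[cv2.copyMakeBorder(o,0,Hh-o.shape[0],0,0,0) for o in outs]
cv2.imwrite(f'pics/hm{n}.png',np.hstack(outs))
E
python3 hm.py 6
```

```text
top 112 163
side 270 79
```

View pics/hm6.png

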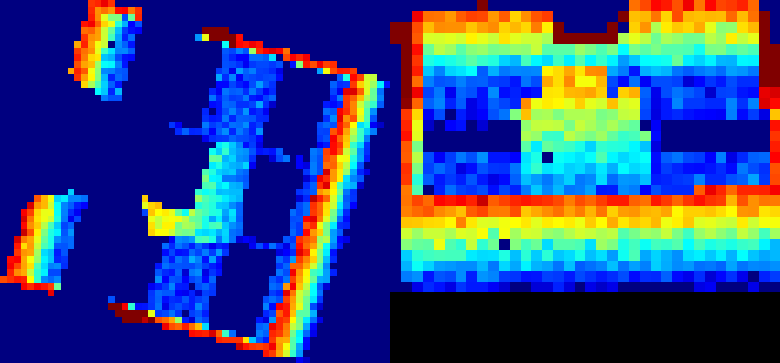

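No post shows on the visible strips in either depth view. The band behind the clip is hidden, so I'll look for the posts on the tub floor.

```bash
python3 - <<'E'
from h import *
import cv2
T=Ro.from_euler('z',-16.6,degrees=True)
for c in('top','side'):
    a=dict(np.load(f'pics/{c}6.png.npz')); b=dict(np.load(f'pics/{c}0.png.npz'))
    W=wmap(a); L=T.inv().apply((W-[502.4,269.6,0]).reshape(-1,3)).reshape(W.shape)
    m=(abs(L[...,0])<79)&(abs(L[...,1])<94)&(L[...,2]<45)
    h=m&(L[...,2]>9.5)&(abs(L[...,0])<75)&(abs(L[...,1])<90)
    n,lab,stt,cen=cv2.connectedComponentsWithStats(h.astype(np.uint8),connectivity=8)
    print(c,'floor z med',np.median(L[...,2][m]),m.sum())
    for i in range(1,n):
        if stt[i,4]>=3: print(cen[i].round(1),stt[i,4],L[lab==i].mean(0).round(1),L[lab==i][:,2].max().round(1))
E
```

```text
top floor z med 4.476403983525415 1755
side floor z med 3.9522805878552845 595
[280.2  91.2] 4 [-35.7  88.7  35.4] 41.6
```

Call:
{"method": "drive_tool", "body": {"moves": [-0.3,0,0,0,0,0,-0.7,0,0,0,0,0,-1.2,0,0,0,0,0,-1.6,0,0,0,0,0,-1.6,0,0,0,0,0,-1.6,0,0,0,0,0,-1.6,0,0,0,0,0,-1.2,0,0,0,0,0,-0.7,0,0,0,0,0,-0.3,0,0,0,0,0,0,0,0,0,0,0]}}

```text
time: 12.63
tool_pos: [503.1, 269.3, 243.2]
tcp_rot: [-139.3, 89.9, 24.1]
ft_force: [0.3, 0.1, -3.3]
finger_gap: 12.2
```

```bash
python3 g.py 7 90 135 215 240 245 35 335 130; python3 hm.py 7
python3 - <<'E'
from h import *
T=Ro.from_euler('z',-16.6,degrees=True)
for c in('top','side'):
    a=dict(np.load(f'pics/{c}7.png.npz'))
    W=wmap(a); L=T.inv().apply((W-[502.4,269.6,0]).reshape(-1,3)).reshape(W.shape)
    m=(abs(L[...,0])<76)&(abs(L[...,1])<91)&(L[...,2]<40)
    h=m&(L[...,2]>9.5)
    n,lab,stt,cen=cv2.connectedComponentsWithStats(h.astype(np.uint8),connectivity=8)
    print(c,m.sum())
    for i in range(1,n):
        if stt[i,4]>=3: print(cen[i].round(1),stt[i,4],L[lab==i].mean(0).round(1),L[lab==i][:,2].max().round(1))
E
```

```text
12.7333 [502.3576227  268.97776538 241.42270611] [ 0.21715722  0.05275795 -4.10704744] 12.161838413978078
top 88 154
side 267 50
top 2276
[134.9 174.1] 13 [37.4 70.2 13.8] 18.3
side 828
[283.7  92. ] 3 [-23.4  89.   31.7] 36.1
[297.7  93.5] 6 [27.8 88.7 24. ] 33.3
[276.   94.8] 13 [-52.4  89.2  20.2] 33.5
[278.2  92.2] 4 [-43.3  88.5  31.5] 33.5
[302.8  94.5] 4 [46.4 88.2 19.5] 24.8
[281.3  95. ] 3 [-32.8  89.7  18.6] 22.9
[288.8  95.6] 5 [-5.4 90.4 14.7] 17.6
[294.1  95.4] 8 [14.4 88.  16.8] 23.9
[299.9  98.9] 8 [35.4 68.2 14.4] 18.2
```

View pics/g7top.png

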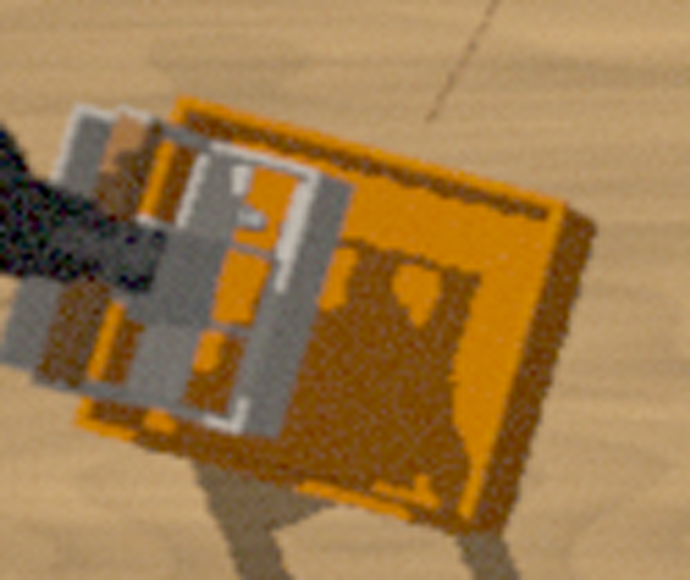

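View pics/g7side.png

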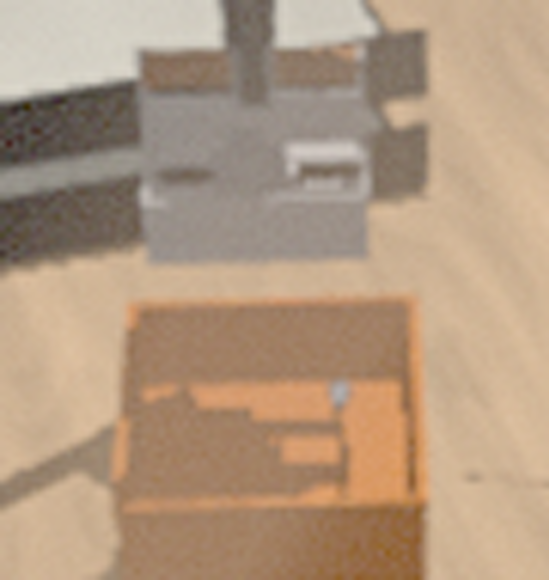

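View pics/hm7.png

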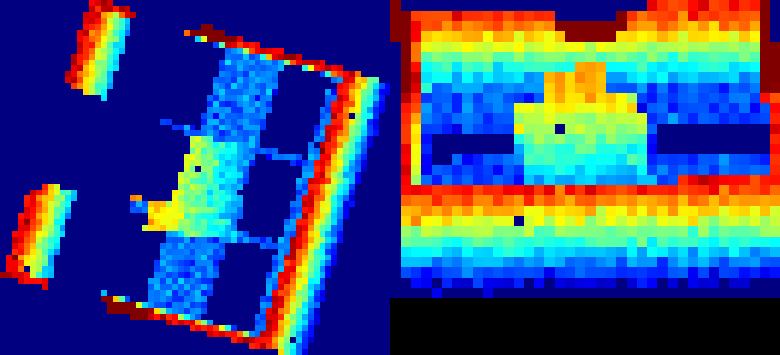

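One post is in the tub: side px (300,99), top px (135,174), at about (36,69) in the tub's axes. The second isn't visible, and may be against the near wall of the sieve, which the cameras can't see. I'll lower the sieve and shake again.

Call:
{"method": "drive_tool", "body": {"moves": [0.4,0,0,0,0,0,1,0,0,0,0,0,1.7,0,0,0,0,0,2,0,0,0,0,0,2,0,0,0,0,0,1.7,0,0,0,0,0,1.3,0,0,0,0,0,0.7,0,0,0,0,0,0.4,0,0,0,0,0,0,0,0,0,0,0]}}

```text
time: 13.57
tool_pos: [502.2, 269.0, 129.3]
tcp_rot: [40.7, 89.9, -155.9]
ft_force: [0.8, -0.0, -3.5]
finger_gap: 11.9
```

Call:
{"method": "drive_tool", "body": {"moves": [0,3,0,0,0,0,0,-3,0,0,0,0,0,-3,0,0,0,0,0,3,0,0,0,0,0,3,0,0,0,0,0,-3,0,0,0,0,0,-3,0,0,0,0,0,3,0,0,0,0,0,3,0,0,0,0,0,-3,0,0,0,0,0,-3,0,0,0,0,0,3,0,0,0,0,0,3,0,0,0,0,0,-3,0,0,0,0,0,-3,0,0,0,0,0,3,0,0,0,0,0,0,0,0,0,0]}}

```text
time: 14.98
tool_pos: [501.6, 267.5, 128.6]
tcp_rot: [58.6, 89.7, -138.0]
ft_force: [-0.2, -0.5, -4.0]
finger_gap: 12.1
```

Call:
{"method": "drive_tool", "body": {"moves": [0,0,0,0,0,0,-0.3,0,0,0,0,0,-0.7,0,0,0,0,0,-1.2,0,0,0,0,0,-1.6,0,0,0,0,0,-1.6,0,0,0,0,0,-1.6,0,0,0,0,0,-1.6,0,0,0,0,0,-1.2,0,0,0,0,0,-0.7,0,0,0,0,0,-0.3,0,0,0,0,0,0,0,0,0,0,0]}}

```text
time: 15.98
tool_pos: [503.1, 269.4, 239.4]
tcp_rot: [-139.1, 89.9, 24.3]
ft_force: [-0.4, -0.2, -3.7]
finger_gap: 12.5
```

```bash
python3 g.py 8 90 135 215 240 245 35 335 130; python3 hm.py 8
cat > tubs.py <<'E'
from h import *
import sys
T=Ro.from_euler('z',-16.6,degrees=True)
for c in('top','side'):
    a=dict(np.load(f'pics/{c}{sys.argv[1]}.png.npz'))
    W=wmap(a); L=T.inv().apply((W-[502.4,269.6,0]).reshape(-1,3)).reshape(W.shape)
    m=(abs(L[...,0])<76)&(abs(L[...,1])<86)&(L[...,2]<40)
    h=m&(L[...,2]>9)
    n,lab,stt,cen=cv2.connectedComponentsWithStats(h.astype(np.uint8),connectivity=8)
    print(c,m.sum())
    for i in range(1,n):
        if stt[i,4]>=3: print(cen[i].round(1),stt[i,4],L[lab==i].mean(0).round(1),L[lab==i][:,2].max().round(1))
E
python3 tubs.py 8
```

```text
16.0833 [502.33419605 269.02608741 237.47906228] [ 1.63604976  0.39840502 -3.80108236] 12.442438313450321
top 89 154
side 267 51
top 2254
[134.7 173.9] 11 [37.7 70.7 14. ] 16.5
side 747
[300.   99.1] 12 [35.9 68.9 13. ] 17.9
```

View pics/g8top.png

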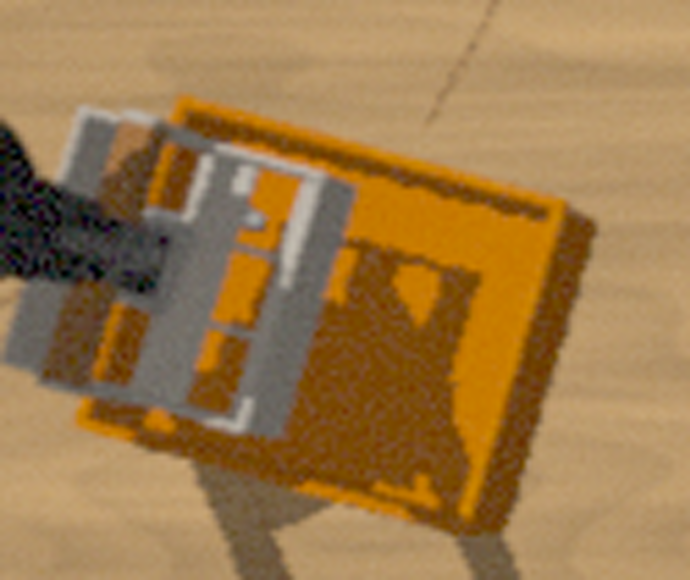

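View pics/g8side.png

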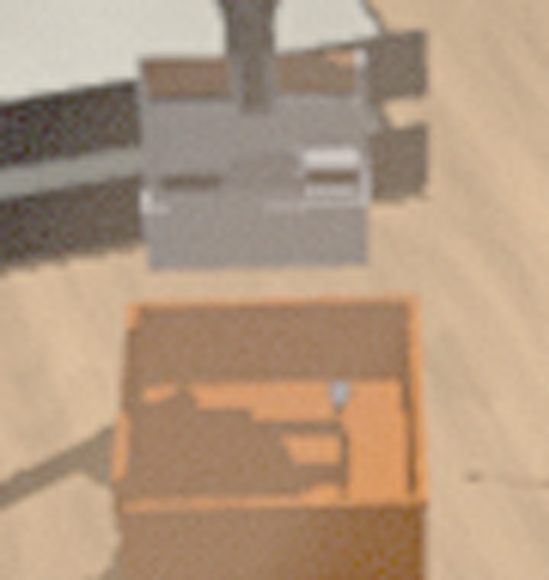

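View pics/hm8.png

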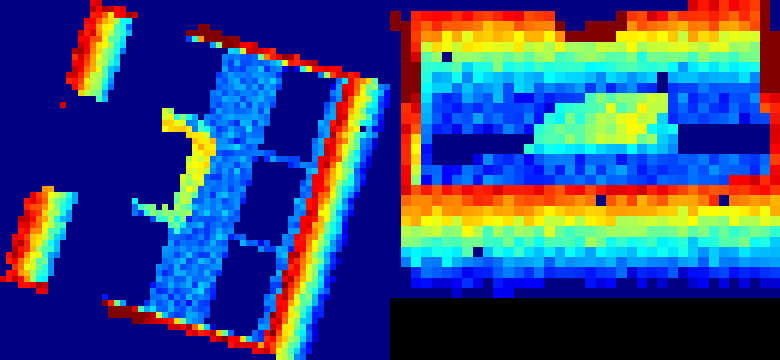

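The first post hasn't moved. I'll map which parts of the tub floor and sieve floor neither camera can see.

```bash
cat > vis.py <<'E'
from h import *
import sys
n=sys.argv[1]
T=Ro.from_euler('z',-16.6,degrees=True)
S={c:dict(np.load(f'pics/{c}{n}.png.npz')) for c in('top','side')}
Z={c:cv2.medianBlur(S[c]['z_map'].astype(np.float32),3) for c in S}
def seen(P):
    o=''
    for c,s in S.items():
        u,v=px(s,P)
        Rm=Ro.from_euler('xyz',s['orientation'],degrees=True).as_matrix(); z=(Rm.T@(P-s['eye']))[2]
        if 0<=u<639 and 0<=v<399 and abs(S[c]['z_map'][int(round(v)),int(round(u))]-z)<9: o+=c[0]
    return {'':'.','t':'t','s':'s','ts':'B'}[o]
print('tub floor: rows x +75..-75, cols y +90..-90')
for x in range(75,-76,-10): print('%4d '%x+''.join(seen(T.apply([x,y,4])+[502.4,269.6,0]) for y in range(90,-91,-6)))
st=sensors.sense(); p=st['tool_pos']; R=Ro.from_euler('xyz',st['tcp_rot'],degrees=True)
print('sieve: at z=12: rows x +, cols y + ->-')
for x in range(50,-51,-5): print('%4d '%x+''.join(seen(p+R.apply([62.6-14,-y,-x])) for y in range(52,-53,-3)))
E
python3 vis.py 8
```

```text
tub floor: rows x +75..-75, cols y +90..-90
  75 BBBBBBBBBBBBBBBBBBBttttttttt...
  65 ssBsBssssssBBBBBBBBttttttttt...
  55 ssBBsBsss.sBBBBBBBBBtttttttt...
  45 .sBBBBsssssBBBBBtBBBtttttttt...
  35 ..ttBBsssssBBBBBBtBBtttttttt..s
  25 ssBBBBsssssBBtBBBBBBtttttttt...
  15 ssBBBBBssssBBBBBBBBttttttttt...
   5 ssBBBBsssssBBBBBBBBttttttttt...
  -5 ssBBBBsssssBBBBBBBBttttttttt...
 -15 ssBBBBsssssBBBBtBBBttttttttt...
 -25 ssBBBBsssssBBBBBBBBttttttttt...
 -35 s.BBBBsssssBBBBBBBBttttttttt...
 -45 ssBBBBss.ssBBBBBBBBttttttttt...
 -55 ssBBBBsssssBBBBBBBBttttttttt...
 -65 sssBsssssssBBBBBBBBttttttttt...
 -75 BBBBBBBBBBBBBBBBBBBBtttttttt...
sieve: at z=12: rows x +, cols y + ->-
  50 Bs............ttttBtBB.......tt...s
  45 Bsss..........tttBttBtt......t...st
  40 ssss...s.ss...tttBBBtt.......tt.sst
  35 Bss..s...s....tttttBBBs......tt.ssB
  30 sssss..s......tttBBBtBB......t...ss
  25 ss...sss.t.tt.tttBtttB.......tt..sB
  20 ss.......ssssBsBBBtttBstt.tt.tt..sB
  15 ss.........ss..ssBBtttt......t....B
  10 ss.............sBBtBtt.......tt..sB
   5 sss.....s......ssttBBBB...........B
   0 ss............tsBBtttBs......tt...t
  -5 ss...s.........BBBtBBt.......tt...t
 -10 ssss..ss....st.BBBBBBBt......t..s.B
 -15 sss...ssBBt.ttBBBBBttB.......tt..tB
 -20 Bsss....t.sB.sBBBttttt....t..tt..sB
 -25 ssss..s.ss....tBttttttt......t...sB
 -30 ssss......ss..ttttBBtB.......tt...t
 -35 Bsssss..ss....ttttttBBs.........ssB
 -40 ssssss..ss....ttttBttt.......tt...t
 -45 ssssss....s...ttttBtBt........t...B
 -50 Bss...........ttttttttt......t...ss
```

The tub floor is visible except a strip about 18 mm wide along its near (−y) wall. In the sieve, the right strip beside the wall is hidden. I'll tilt the sieve slightly, less than the slip angle, to look at that strip.

Call:
{"method": "drive_tool", "body": {"moves": [0,0,0,0,0,-0.5,0,0,0,0,0,-1,0,0,0,0,0,-1.5,0,0,0,0,0,-1.5,0,0,0,0,0,-1.5,0,0,0,0,0,-1,0,0,0,0,0,-0.5,0,0,0,0,0,0,0,0,0,0,0,0]}}

```text
time: 16.83
tool_pos: [502.8, 268.9, 238.5]
tcp_rot: [-90.1, 82.5, 73.2]
ft_force: [0.5, -0.9, -3.4]
finger_gap: 12.1
```

```bash
python3 g.py 9 90 145 165 220 245 35 335 130; python3 hm.py 9; python3 vis.py 9 | tail -22; python3 tubs.py 9
```

```text
16.9333 [502.75177896 269.22100588 238.39799477] [ 0.45977211  0.60721453 -3.86926059] 12.420495705455828
top 88 153
side 267 50
sieve: at z=12: rows x +, cols y + ->-
  50 ttttt.........ttttstBBt......t.t...
  45 tBBtBs..s.....ttttBtBt.s......tt...
  40 BBBBB.ss......ttttttBBB......t.tt..
  35 BBBBtts.......ttttBBBBts......tt..s
  30 ssBtB.sss.....ttBBBBtttss.....tttsB
  25 sss.t.........ttBtBtttt......ttt..t
  20 ss.........sBBBBBBttBB........tt..s
  15 ssssss......t.s.ss...BB..t....ttt..
  10 ssssss....s.......ss.stss....ttt.ss
   5 ss....sss.........ss.ssss.....tt.ss
   0 ssss...ss...ss..ss....t......tttt..
  -5 ss..sssssssss.........t.......tt...
 -10 ssss..ssssssBs.......sss.....ttt..t
 -15 sssssssssssstBtBBstttBB......ttt...
 -20 ssssstss.s..ssBBBBBttttssB..t.tt..s
 -25 sssBtsss.s....tttttttsB......tttts.
 -30 sBBBBssssss....ttttBBtts.....ttt..s
 -35 BBBBBBsss.....tttBBBtBss......tt..s
 -40 BBBBBsssss....tttBBBtBt......ttt..s
 -45 BBBBt..s.......tttttttt.s.....tt..s
 -50 BBBBtt........tttBBBtts.s.....tttss
top 2355
[134.5 173.7] 15 [38.1 70.8 15.5] 22.0
[158. 175.] 3 [52.7  6.7 10.5] 11.7
side 738
[299.7  98.9] 9 [34.7 67.1 15.1] 20.8
```

View pics/g9top.png

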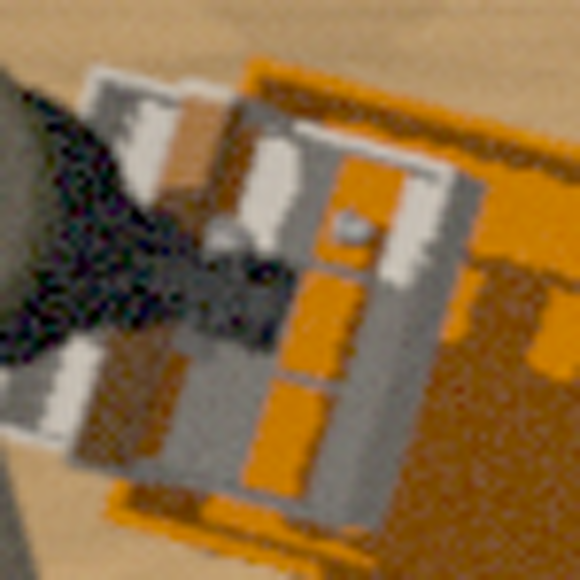

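View pics/hm9.png

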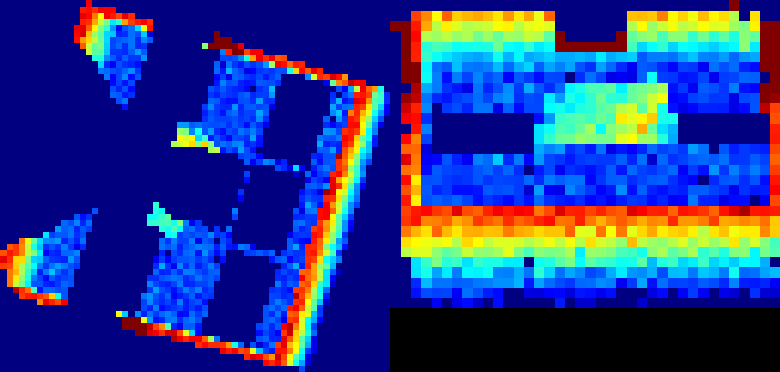

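With the tilt, the right strip is clearly empty, and post 1 shows through the slot at top px (135,174). Next I'll check for a post on the bench outside the tub and look at the depth around the clip.

```bash
python3 - <<'E'
from h import *
a=dict(np.load('pics/top0.png.npz'));b=dict(np.load('pics/top9.png.npz'))
W0=wmap(a);W1=wmap(b)
d=(W1[...,2]-W0[...,2]>5)&(W1[...,2]<25)
n,lab,st,c=cv2.connectedComponentsWithStats(d.astype(np.uint8))
for i in range(1,n):
    if st[i,4]>=4: print('top',c[i].round(0),st[i,4],W1[lab==i].mean(0).round(0))
a=dict(np.load('pics/side0.png.npz'));b=dict(np.load('pics/side9.png.npz'))
W0=wmap(a);W1=wmap(b)
d=(W1[...,2]>6)&(W1[...,2]<25)&(np.linalg.norm(W1-W0,axis=-1)>7)
n,lab,st,c=cv2.connectedComponentsWithStats(d.astype(np.uint8))
for i in range(1,n):
    if st[i,4]>=4: print('side',c[i].round(0),st[i,4],W1[lab==i].mean(0).round(0))
# points in sieve above floor
for cc in('top','side'):
    h=np.load(f'pics/hm{cc}.npz'); m=(abs(h['X'])<50)&(abs(h['Y'])<48)&(h['H']>14)&(h['H']<40)
    G=np.zeros((21,21),int)
    gx=((h['X'][m]+52)//5).astype(int); gy=((h['Y'][m]+52)//5).astype(int)
    np.maximum.at(G,(gx,gy),h['H'][m].astype(int)); print(cc,'rows x+ to -, cols y+ to -'); 
    for i in range(20,-1,-1): print('%4d'%(i*5-50),' '.join('%2d'%g if g else ' .' for g in G[i,::-1]))
E
```

```text
top [17.  2.] 4 [1575. 1295. -743.]
top [42.  2.] 5 [1572. 1166. -744.]
top [50.  2.] 11 [1566. 1124. -741.]
top [59.  2.] 7 [1570. 1083. -744.]
top [74.  2.] 7 [1561. 1006. -741.]
top [86.  2.] 8 [1566.  948. -743.]
top [90.  2.] 4 [1561.  923. -742.]
top [96.  0.] 4 [1572.  899. -744.]
top [127.   2.] 13 [1558.  743. -745.]
top [188.   2.] 7 [1551.  439. -745.]
top [226.   2.] 18 [1547.  246. -743.]
top [239.   1.] 4 [1547.  182. -741.]
top [260.   0.] 4 [1549.   80. -743.]
top [272.   1.] 5 [1546.   17. -746.]
top [289.   0.] 10 [1545.  -66. -742.]
top [301.   4.] 8 [1527. -125. -745.]
top [308.   2.] 6 [1540. -163. -746.]
top [312.   4.] 8 [1525. -180. -742.]
top [319.   2.] 4 [1534. -214. -739.]
top [340.   1.] 4 [1540. -319. -746.]
top [345.   3.] 5 [1526. -346. -744.]
top [352.   0.] 4 [1539. -378. -743.]
top [364.   4.] 12 [1522. -436. -745.]
top [384.   1.] 6 [1533. -538. -743.]
top [401.   6.] 42 [1504. -617. -744.]
top [417.   2.] 9 [1523. -701. -743.]
top [429.   2.] 4 [1521. -760. -744.]
top [446.   2.] 10 [1519. -841. -744.]
top [457.   4.] 21 [1507. -893. -744.]
top [4
[... 27321 characters left out ...]
 .  .  .  .  .  .  .
  -5  .  .  .  .  . 19 17  . 18  . 22  .  .  .  .  .  .  .  .  .  .
 -10  .  .  .  . 17 17 17  . 19 20 20 22  .  .  .  .  .  .  .  .  .
 -15  .  .  .  .  .  . 16 18  . 19 20  .  .  .  .  .  .  .  .  .  .
 -20  . 33  .  .  . 15 16  . 16 18  .  .  .  .  .  .  .  .  .  .  .
 -25  . 24  .  .  .  .  .  .  .  .  .  .  .  .  .  .  .  .  .  .  .
 -30  .  .  .  .  .  .  .  .  .  .  .  .  .  .  .  .  .  .  .  .  .
 -35  . 20  .  .  .  .  .  .  .  .  .  .  .  .  .  .  .  .  .  .  .
 -40  .  .  .  .  .  .  .  .  .  .  .  .  .  .  .  .  .  .  .  .  .
 -45  .  .  .  .  .  .  .  .  .  .  .  .  .  .  .  .  .  .  .  .  .
 -50  .  .  .  .  .  .  .  .  .  .  .  .  .  .  .  .  .  .  .  .  .
```

The right strip is empty and there's no post on the bench. One post is confirmed in the tub. The other is probably on the tub floor along the near wall, where neither camera sees, or possibly behind the clip. I'll level the sieve, lower it and give one more shake to be sure, and then inspect the sieve under the top camera.

Call:
{"method": "drive_tool", "body": {"moves": [0,0,0,0,0,0.5,0,0,0,0,0,1,0,0,0,0,0,1.5,0,0,0,0,0,1.5,0,0,0,0,0,1.5,0,0,0,0,0,1,0,0,0,0,0,0.5,0,0,0,0,0,0,0.4,0,0,0,0,0,1,0,0,0,0,0,1.7,0,0,0,0,0,2,0,0,0,0,0,2,0,0,0,0,0,1.7,0,0,0,0,0,1.1,0,0,0,0,0,0.5,0,0,0,0,0,0.4,0,0,0,0,0,0,0,0,0,0,0]}}

```text
time: 18.43
tool_pos: [502.6, 269.0, 129.9]
tcp_rot: [32.1, 90.0, -164.6]
ft_force: [-1.2, -0.3, -4.5]
finger_gap: 12.0
```

Call:
{"method": "drive_tool", "body": {"moves": [0,-2.9,0,0,0,0,0,2.9,0,0,0,0,0,2.9,0,0,0,0,0,-2.9,0,0,0,0,0,-2.9,0,0,0,0,0,2.9,0,0,0,0,0,2.9,0,0,0,0,0,-2.9,0,0,0,0,0,-2.9,0,0,0,0,0,2.9,0,0,0,0,0,2.9,0,0,0,0,0,-2.9,0,0,0,0,0,-2.9,0,0,0,0,0,2.9,0,0,0,0,0,2.9,0,0,0,0,0,-2.9,0,0,0,0,0,0,0,0,0,0]}}

```text
time: 19.85
tool_pos: [502.6, 270.1, 130.2]
tcp_rot: [-69.0, 89.9, 94.3]
ft_force: [0.6, 0.6, -1.2]
finger_gap: 12.1
```

Call:
{"method": "drive_tool", "body": {"moves": [0,0,0,0,0,0,-0.3,0,0,0,0,0,-0.7,0,0,0,0,0,-1.2,0,0,0,0,0,-1.2,0,0,0,0,0,-0.7,0,0,0,0,0,-0.3,0,0,0,0,0,0,0,0,0,0,0]}}

```text
time: 20.52
tool_pos: [503.7, 269.5, 176.3]
tcp_rot: [-141.1, 89.8, 22.2]
ft_force: [-0.6, 0.4, -3.1]
finger_gap: 12.5
```

```bash
python3 g.py 10 90 135 215 240 245 35 335 130; python3 tubs.py 10; python3 hm.py 10
python3 - <<'E'
from h import *
plan(490,-120,170,-6.15)
# obstacle clearance for set-down candidates (from the first picture)
W=wmap(dict(np.load('pics/top0.png.npz'))); m=(W[...,2]>8)&(W[...,0]>250)&(W[...,0]<900)&(abs(W[...,1])<450)
P=W[m]; P=P[~((abs(P[:,0]-490)<68)&(abs(P[:,1]+258)<66))]
best=[]
for yaw in(-16.6,-6.15,0,10):
  c,s=np.cos(np.radians(yaw)),np.sin(np.radians(yaw))
  for x in range(380,760,10):
    for y in range(-280,300,10):
      if np.hypot(x,y)>780: continue
      dx=P[:,0]-x;dy=P[:,1]-y; a=abs(c*dx+s*dy)-58; b=abs(-s*dx+c*dy)-55
      d=np.where((a<0)&(b<0),0,np.hypot(np.maximum(a,0),np.maximum(b,0))).min()
      if d>=28: best.append((round(np.hypot(x-502,y-270)),x,y,yaw,round(d)))
best.sort(); print(best[:12]); print([q for q in best if 440<q[1]<560][:8])
E
```

```text
20.6167 [502.67020817 269.10303817 174.28115843] [-0.60201903  0.34680032 -4.05628976] 12.151468321701296
top 1884
[133.8 173.6] 10 [37.8 73.  15.2] 19.3
side 737
[299.7  99.1] 10 [34.7 69.1 12.8] 17.0
top 104 159
side 269 68
pos [502.7 269.1 174.3] R tool axes cols [[0.0, -0.286, -0.958], [-0.0, -0.958, 0.286], [-1.0, 0.0, -0.0]]
shift in present tool axes cm [ 0.43 37.64 -9.93] in final axes [ 0.43 38.82 -2.91] rotvec [-10.49  -0.    -0.  ] other [169.5  -0.    0. ] q6 129.65198510741234
[(370, 490, -100, -16.6, 29), (371, 470, -100, -16.6, 35), (371, 470, -100, -6.15, 32), (371, 470, -100, 0, 33), (371, 470, -100, 10, 29), (371, 480, -100, -16.6, 32), (371, 480, -100, -6.15, 28), (371, 480, -100, 0, 28), (371, 480, -100, 10, 29), (372, 460, -100, 0, 30), (372, 460, -100, 10, 30), (374, 450, -100, 10, 29)]
[(370, 490, -100, -16.6, 29), (371, 470, -100, -16.6, 35), (371, 470, -100, -6.15, 32), (371, 470, -100, 0, 33), (371, 470, -100, 10, 29), (371, 480, -100, -16.6, 32), (371, 480, -100, -6.15, 28), (371, 480, -100, 0, 28)]
```

View pics/hm10.png

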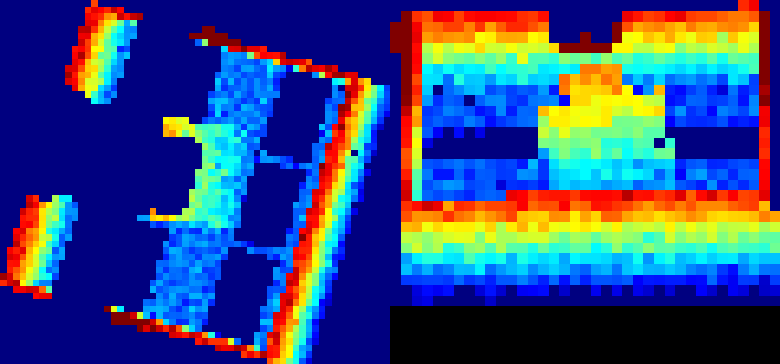

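The tub is unchanged and the sieve shows only the clip. I'll carry it gently to free bench at about (475,−110) and inspect it from above there.

Call:
{"method": "drive_tool", "body": {"moves": [0,0.2,-0.04,0,0,0,0,0.5,-0.11,0,0,0,0,0.9,-0.2,0,0,0,0,1.3,-0.29,0,0,0,0,1.7,-0.38,0,0,0,0,2,-0.44,0,0,0,0,2,-0.44,0,0,0,0,2,-0.44,0,0,0,0,2,-0.44,0,0,0,0,2,-0.44,0,0,0,0,2,-0.44,0,0,0,0,2,-0.44,0,0,0]}}

```text
time: 21.62
tool_pos: [488.1, 77.1, 174.2]
tcp_rot: [88.6, 90.0, -108.1]
ft_force: [0.1, -0.6, -2.5]
finger_gap: 12.3
```

Call:
{"method": "drive_tool", "body": {"moves": [0,2,-0.44,0,0,0,0,2,-0.44,0,0,0,0,2,-0.44,0,0,0,0,2,-0.44,0,0,0,0,2,-0.44,0,0,0,0,2,-0.44,0,0,0,0,2,-0.44,0,0,0,0,1.7,-0.38,0,0,0,0,1.3,-0.29,0,0,0,0,0.9,-0.2,0,0,0,0,0.5,-0.11,0,0,0,0,0.2,-0.04,0,0,0,0,0,0,0,0,0,0,0,0,0,0,0]}}

```text
time: 22.78
tool_pos: [474.7, -110.3, 174.2]
tcp_rot: [-62.3, 90.0, 101.1]
ft_force: [0.1, -0.9, -3.0]
finger_gap: 12.3
```

```bash
python3 g.py 11 250 140 360 230 255 110 365 200; python3 hm.py 11; python3 vis.py 11|tail -22; python3 tubs.py 11; python3 - <<'E'
from h import *
st=sensors.sense(); print(st['tool_pos'],st['time'])
s=dict(np.load('pics/top11.png.npz')); crop(s,'tub11.png',85,140,215,240,6)
E
```

```text
22.8833 [ 474.79553684 -110.08417016  174.23602119] [-0.2261364   0.36438326 -3.1576992 ] 12.469208542649346
top 255 177
side 294 141
sieve: at z=12: rows x +, cols y + ->-
  50 ss..ss.ss........sss.sss.....tttttB
  45 ss..sss...........ss.s.......ttttts
  40 ssss...s..........sss........ttttt.
  35 sssss..sss............sss....tttt.s
  30 ss...s...s......ssss..s......ttttts
  25 sss...sss.......s.sssssss..........
  20 ssss.sss....ssssssssssss...........
  15 sss..........s.ssssssssss.s.......s
  10 ...........s...sssss...s..........s
   5 .............sssssssssssss.........
   0 ................ssssssss..........s
  -5 ..............ssssssssssss...tttttB
 -10 .......ss......sssssssss.....tt.tt.
 -15 sssss.s.........sssssssss....tttttt
 -20 ssss...ss....ssss...s....sstttttt.s
 -25 sss.sssss........ss..s..s....tttttB
 -30 BBs.tt.s.s.......sss....s....ttttt.
 -35 BBBBtts..........s...s.......ttttt.
 -40 BBBtBtt.s........ss.....s....ttttt.
 -45 BBBBtt.s..........s..s..s....ttt.ts
 -50 BBttB.ts.........sss.ss......ttttts
top 2908
[134.6 173.6] 14 [38.3 70.6 15.3] 21.9
side 610
[299.4  99.5] 8 [33.5 66.7 12.8] 17.5
[ 474.79553684 -110.08417016  174.23602119] 22.8833
```

View pics/g11top.png

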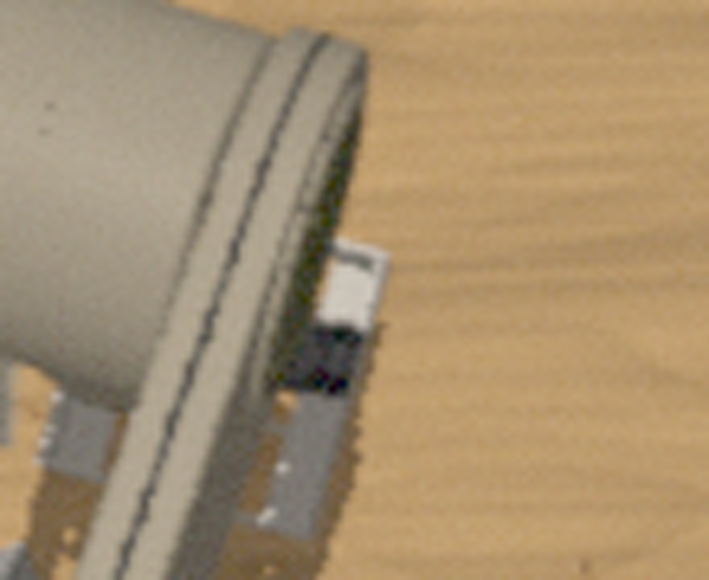

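View pics/g11side.png

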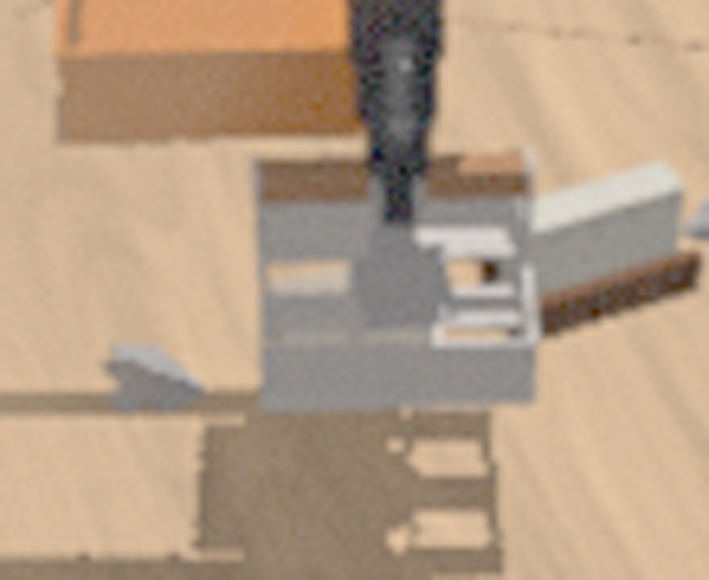

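View pics/tub11.png

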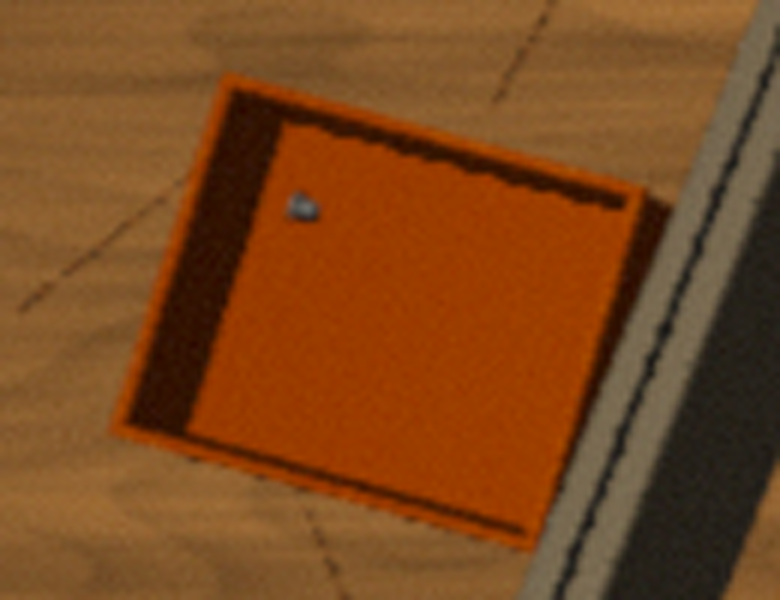

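View pics/hm11.png

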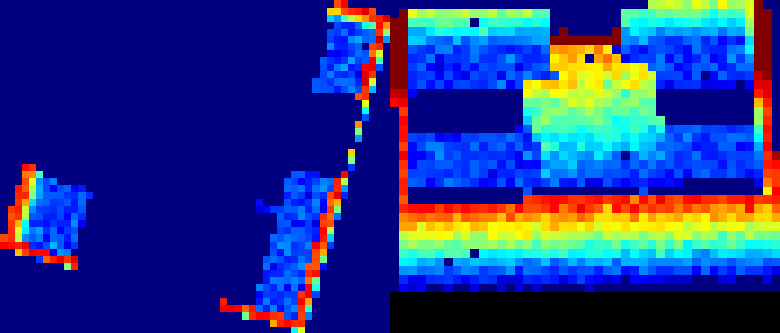

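The tub image shows one post at about (300,207) in the crop, and a strip of tub floor near its wall is hidden. The sieve is empty everywhere I can see, apart from the clip and the area behind it. I'll set it down here, back off for a clear top view, and pick it up again if a post turns out to be left.

Call:
{"method": "drive_tool", "body": {"moves": [0.3,0,0,0,0,0,0.7,0,0,0,0,0,1.2,0,0,0,0,0,1.6,0,0,0,0,0,1.6,0,0,0,0,0,1.6,0,0,0,0,0,1.4,0,0,0,0,0,1.1,0,0,0,0,0,0.6,0,0,0,0,0,0.3,0,0,0,0,0,0.2,0,0,0,0,0,0,0,0,0,0,0]}}

```text
time: 23.88
tool_pos: [475.0, -110.8, 68.4]
tcp_rot: [176.0, 90.0, -20.6]
ft_force: [0.5, 1.2, -3.4]
finger_gap: 12.3
```

Call:
{"method": "drive_tool", "body": {"moves": [0.1,0,0,0,0,0,0.1,0,0,0,0,0,0.1,0,0,0,0,0,0,0,0,0,0,0]}}

```text
time: 24.22
tool_pos: [474.9, -110.8, 65.5]
tcp_rot: [178.1, 90.0, -18.5]
ft_force: [-0.2, -0.5, -3.7]
finger_gap: 12.2
```

Call:
{"method": "drive_tool", "body": {"moves": [0.1,0,0,0,0,0,0.1,0,0,0,0,0,0,0,0,0,0,0]}}

```text
time: 24.47
tool_pos: [474.6, -110.7, 63.1]
tcp_rot: [-5.7, 90.0, 157.7]
ft_force: [0.5, -0.1, -3.4]
finger_gap: 12.2
```

Call:
{"method": "drive_tool", "body": {"moves": [0.1,0,0,0,0,0,0,0,0,0,0,0]}}

```text
time: 24.63
tool_pos: [474.8, -110.9, 62.6]
tcp_rot: [99.9, 90.0, -96.7]
ft_force: [-2.9, 0.6, 1.7]
finger_gap: 12.6
```

The bench has taken the load. Releasing and retreating upward, then off to the side.

Call:
{"method": "drive_tool", "body": {"moves": [0,0,0,0,0,0,0,0,0,0,0,0,0,0,0,0,0,0,0,0,0,0,0,0,0,0,0,0,0,0,0,0,0,0,0,0], "hand": 6}}

```text
time: 25.13
tool_pos: [474.9, -110.7, 62.4]
tcp_rot: [-165.2, 90.0, -1.8]
ft_force: [-0.3, -0.2, 0.2]
finger_gap: 59.8
```

Call:
{"method": "drive_tool", "body": {"moves": [-0.5,0,0,0,0,0,-1.5,0,0,0,0,0,-2.5,0,0,0,0,0,-3,0,0,0,0,0,-3,0,0,0,0,0,-2,0,0,0,0,0,0,-2.5,0,0,0,0,0,-3.5,0,0,0,0,0,-3.5,0,0,0,0,0,-3.5,0,0,0,0,0,-3.5,0,0,0,0,0,-2.5,0,0,0,0,0,0,0,0,0,0]}}

```text
time: 26.22
tool_pos: [529.8, 75.7, 187.7]
tcp_rot: [-97.7, 89.9, 65.9]
ft_force: [0.3, 0.1, -0.1]
finger_gap: 60.0
```

```bash
python3 g.py 12 250 145 350 235 275 130 385 230; python3 - <<'E'
from h import *
s=dict(np.load('pics/top12.png.npz')); W=wmap(s)
T=Ro.from_euler('z',-16.6,degrees=True); L=T.inv().apply((W-[475,-110.5,0]).reshape(-1,3)).reshape(W.shape)
h=(abs(L[...,0])<70)&(abs(L[...,1])<70)&(L[...,2]>25)&(L[...,2]<110)&(W[...,2]<100)
print(cv2.minAreaRect(W[h][:,:2].astype(np.float32)))
m=(abs(L[...,0])<50)&(abs(L[...,1])<48)&(L[...,2]>3)&(L[...,2]<60)
G=np.zeros((21,21),int); gx=((L[...,0][m]+52)//5).astype(int); gy=((L[...,1][m]+52)//5).astype(int); np.maximum.at(G,(gx,gy),L[...,2][m].astype(int))
for i in range(20,-1,-1): print('%4d'%(i*5-50),' '.join('%2d'%g if g else ' .' for g in G[i,::-1]))
E
```

```text
26.3167 [529.14597359  72.24075678 187.45762662] [-0.93484959 -0.49308504 -0.05383304] 59.91739044197834
((474.75543212890625, -109.39186096191406), (110.19229125976562, 117.16554260253906), 73.32762145996094)
  50  .  . 11  .  .  .  .  .  .  .  7  8  3  .  .  .  .  6  6 10  6
  45  . 11 10  6  3  .  .  .  .  .  9 14  9  .  3  3  . 11 12  8  .
  40  . 13 11  9  .  .  3  .  .  .  9  8 10  .  .  4  3  7  8  6  .
  35  . 11 12 14  .  3  .  .  .  .  9  9  7  .  .  .  . 10 10 11  .
  30  .  8 13  9  5  3  .  .  .  .  . 10  9  .  .  .  .  7 10 10  .
  25  . 12 10  7  .  4  .  .  .  . 11 12  9  .  .  .  .  9  8  9  6
  20  . 11 12  9  7  . 28 25  .  . 12 14 11  4  6  4  .  9  7  9  .
  15  . 11  7  8 10 10 26 24  .  . 16 13 12  7  7  5  6 11  9  9  7
  10  .  9 10 10  . 31 32 28  .  . 17 16 11  3  .  .  3 11 12  8  .
   5  .  8  9 10 31 31 33 26  .  . 15 16 17  .  .  .  .  7  9  8  9
   0  . 12 11 12 32 32 33 31  .  . 15 15 12  3  .  .  4  9 13  8 11
  -5  . 11  7  8  . 34 32 31  .  . 16 14 13 11  .  .  .  8  9 10  6
 -10  .  8 13  9  . 29 27  .  .  .  . 17 15  .  .  6  .  9  6 10  .
 -15  . 11 10  9  .  .  7  .  .  . 18 20 12  9  3  .  .  9 10 11  8
 -20  . 11  9  9  7  6 10  .  .  . 12  9  9  7  5  6  9 11  9  8  .
 -25  .  9  9 10  5  .  .  .  .  .  9 10  8  .  .  .  . 10  8 10  5
 -30  .  8  6  7  .  .  .  .  .  .  6  8  8  5  .  3  .  8  9 10  .
 -35  .  9  8  9  .  .  .  .  .  . 11  7 10  7  3  .  .  7  7 11  5
 -40  .  8  7  9  .  3  3  .  .  .  8  8 10  4  .  .  .  8  8 11  .
 -45  . 11  9  7  .  .  .  .  .  .  6  9  7  5  .  3  . 12 11 11  7
 -50  . 10  7  7  .  .  .  .  .  .  8 12  6  .  .  .  .  8  9  6  5
```

View pics/g12top.png

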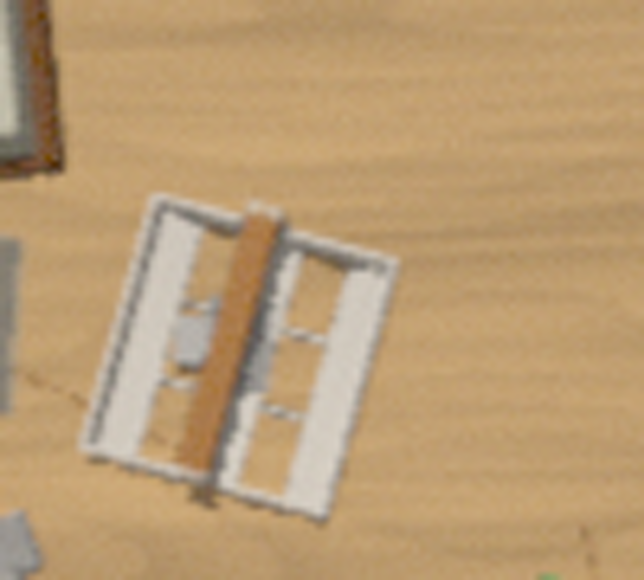

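View pics/g12side.png

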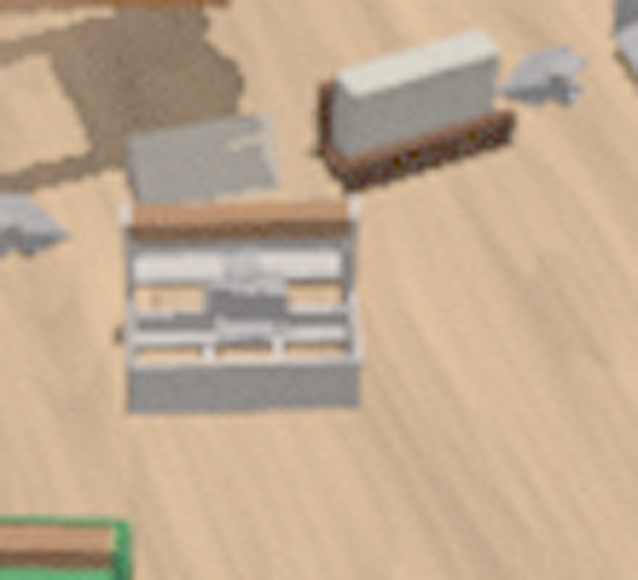

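The top view shows only the clip in the sieve (crop (195,340)). All strips read 8–12 mm with nothing on them, and the sieve is flat at (475,−109). Next I'll move the arm clear and check the tub and the bench around it for the second post.

Call:
{"method": "drive_tool", "body": {"moves": [-2.5,0,0,0,0,0,-2.5,2,2,0,0,0,0,2,3,0,0,0,0,2,3,0,0,0,0,2,3,0,0,0,0,0,0,0,0,0,0,0,0,0,0,0]}}

```text
time: 26.9
tool_pos: [399.8, 24.9, 237.8]
tcp_rot: [-175.5, 89.9, -12.3]
ft_force: [-0.1, 0.2, -0.8]
finger_gap: 60.1
```

```bash
python3 g.py 13 85 130 215 245 245 60 335 145; python3 vis.py 13 | head -18; python3 tubs.py 13
```

```text
27.0 [401.43866192  25.51235456 237.90694175] [0.75837637 0.1799061  0.80047234] 60.04411035321388
tub floor: rows x +75..-75, cols y +90..-90
  75 BBBBBBBBBBBBBBBBBBBttttttttt...
  65 BBBBBBBBBBBBBBBBBBBttttttttt...
  55 BBBBBBBBBBBBBBBBBBBBttttt......
  45 BBBBBBBBBBBBBBBBBBtst..........
  35 tt.BBBBBBBBBBsssssss...........
  25 BBBBBssssss.sssssss............
  15 sssssssssssssssssss............
   5 s.sssssssssssss.sss............
  -5 sssssssssssssssssss............
 -15 sssssssssssssssssss...........s
 -25 sssssssssssssssssss............
 -35 sssssssssssssssssss............
 -45 s.sss...ssssss.ssss............
 -55 .........ssssssssss............
 -65 .........ssssssssss............
 -75 ........ssssssssssss...........
sieve: at z=12: rows x +, cols y + ->-
top 716
[134.6 173.6] 14 [38.3 70.8 14.9] 21.8
side 677
[299.7  98.9] 9 [34.7 67.9 14.6] 18.4
```

View pics/g13top.png

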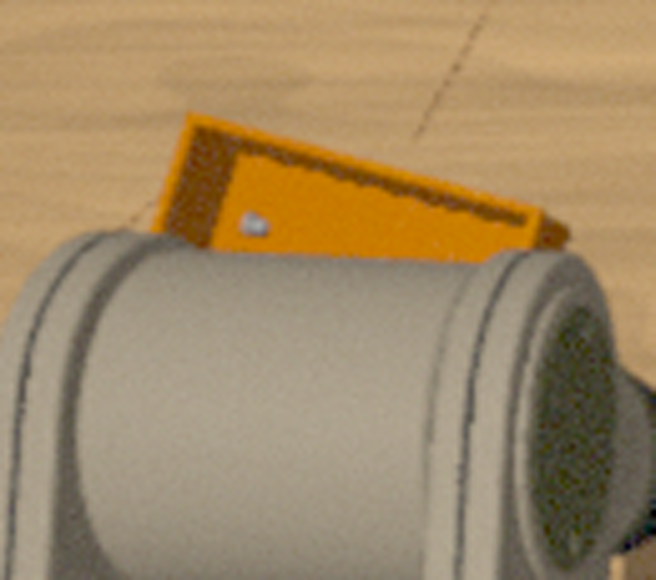

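View pics/g13side.png

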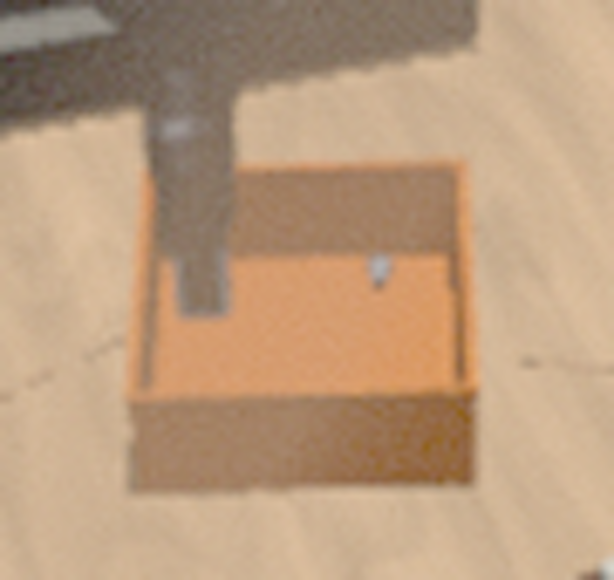

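View pics/top13.png

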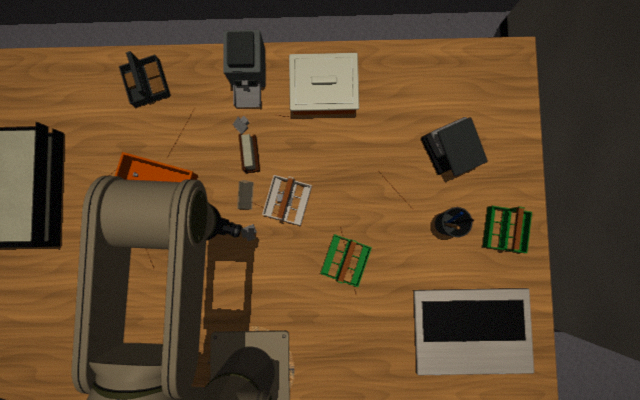

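View pics/side13.png

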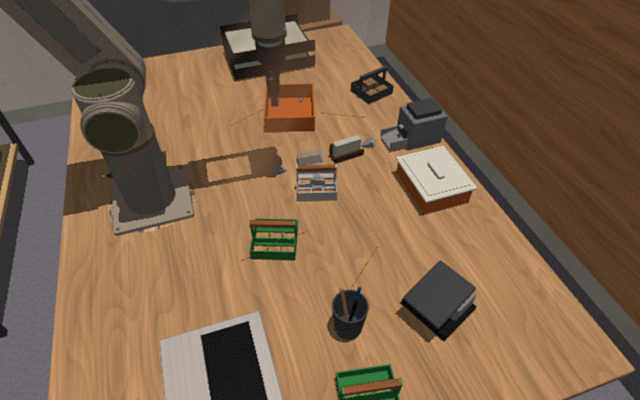

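Call:
{"method": "drive_tool", "body": {"moves": [0,2,-0.5,0,0,0,0,3.5,-0.8,0,0,0,0,3.5,-0.8,0,0,0,0,3.5,-0.8,0,0,0,0,3.5,-0.8,0,0,0,0,3.5,-0.8,0,0,0,0,3.5,-0.8,0,0,0,0,3.5,-0.8,0,0,0,0,3.5,-0.8,0,0,0,0,3.5,-0.8,0,0,0,0,3.5,-0.5,0,0,0,0,2,0,0,0,0,0,0,0,0,0,0,0,0,0,0,0,0]}}

```text
time: 28.17
tool_pos: [367.8, -372.3, 236.3]
tcp_rot: [-37.8, 89.9, 125.4]
ft_force: [0.2, 0.3, 0.1]
finger_gap: 60.2
```

```bash
python3 g.py 14 85 130 215 245 245 60 335 145; python3 vis.py 14 | head -17; python3 tubs.py 14
```

```text
28.2667 [ 368.2423446  -370.75191675  236.69689811] [ 0.09874288 -0.16665093  0.4944009 ] 59.63805894976978
tub floor: rows x +75..-75, cols y +90..-90
  75 tttttttttttttttttt.ttttttttt...
  65 tttttttttttttttttttttttttttt...
  55 tttttttttttttttttttttttttttt...
  45 tttttttttttttttttttttttttttt...
  35 tttttttttttttttttttttttttttt...
  25 tttttttttttttttttt.ttttttttt...
  15 ttttttttttttttttttttttt.tttt...
   5 tttttttttttttttttttttttttttt...
  -5 tttttttttttttttttttttttttttt...
 -15 tttttttttttttttttttttttttttt...
 -25 tttttttttttttttttttttttttttt...
 -35 ttttttttttttttBBBBBttttttttt...
 -45 BBBBBBBBBBBBBBBBBBBttttttttt...
 -55 BBBBBBBBBBBBBBBBBBBttttttttt...
 -65 BBBBBBBBBBBBBBBBBBBttttttttt...
 -75 BBBBBBBBBBBBBBBBBBBBtttttttt...
top 2903
[134.4 173.6] 14 [38.1 71.4 14.9] 18.8
side 186
```

View pics/g14top.png

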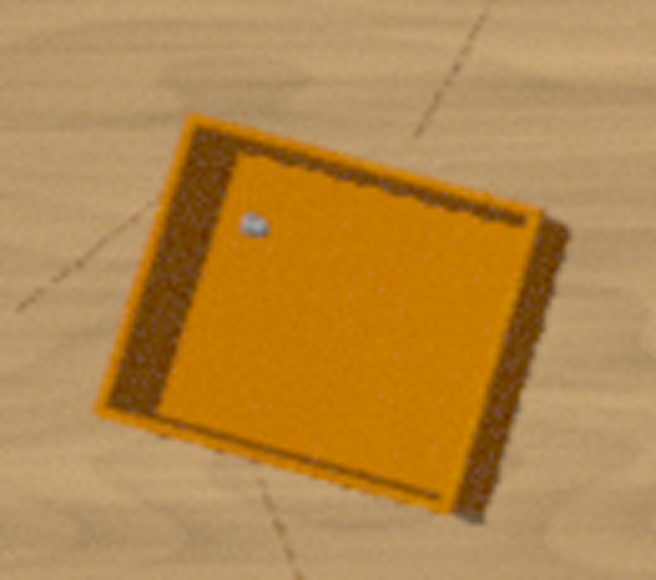

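View pics/g14side.png

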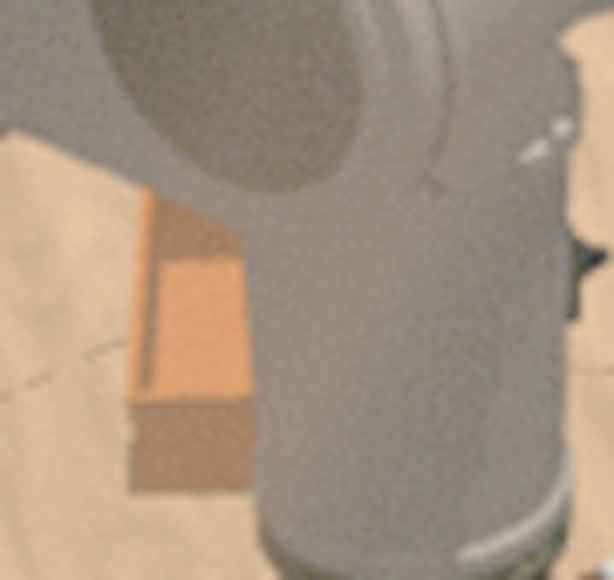

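View pics/top14.png

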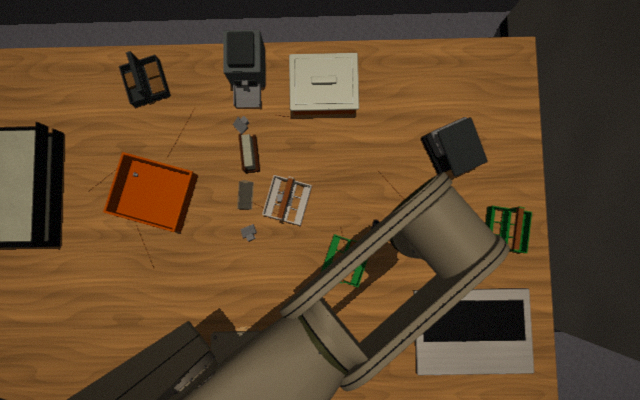

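The bench around the tub is clear and post 1 is at top px (134,174). The only unseen part of the tub floor is the 18 mm along its −y wall. As a last check that nothing is trapped under the clip, I'll compare the clip's height with that at the start.

```bash
python3 - <<'E'
from h import *
def prof(f,c,yaw):
    s=dict(np.load(f)); W=wmap(s); L=Ro.from_euler('z',yaw,degrees=True).inv().apply((W-[*c,0]).reshape(-1,3)).reshape(W.shape)
    m=(abs(L[...,0])<30)&(abs(L[...,1])<34)&(L[...,2]>13)&(L[...,2]<60)
    z=L[...,2][m]; fl=(abs(L[...,0])<50)&(abs(abs(L[...,1])-43)<6)&(L[...,2]<60)
    print(f,m.sum(),'pct',np.percentile(z,[50,80,90,95]).round(1),'floor',np.median(L[...,2][fl]).round(1), 'strip>15:',(L[...,2][fl]>15).sum())
    xy=L[m][:,:2]; print(' x',np.percentile(xy[:,0],[2,98]).round(0),'y',np.percentile(xy[:,1],[2,98]).round(0))
for c in('top','side'):
    prof(f'pics/{c}0.png.npz',(490.4,-258.6),-6.15); prof(f'pics/{c}12.png.npz',(474.8,-109.4),-16.65)
s=dict(np.load('pics/top12.png.npz'));crop(s,'z12.png',255,165,320,230,9)
s=dict(np.load('pics/side12.png.npz'));crop(s,'z12s.png',290,158,345,205,13)
E
```

```text
pics/top0.png.npz 73 pct [22.3 26.8 29.2 30.4] floor 8.2 strip>15: 15
 x [-21.  14.] y [-24.  15.]
pics/top12.png.npz 74 pct [26.4 31.1 32.3 32.8] floor 8.0 strip>15: 0
 x [-13.  20.] y [-11.  28.]
pics/side0.png.npz 123 pct [23.5 28.8 30.5 31.7] floor 8.0 strip>15: 7
 x [-24.  10.] y [-28.  11.]
pics/side12.png.npz 143 pct [21.7 27.8 29.6 31.2] floor 8.4 strip>15: 12
 x [-17.  20.] y [-13.  26.]
```

View pics/z12s.png

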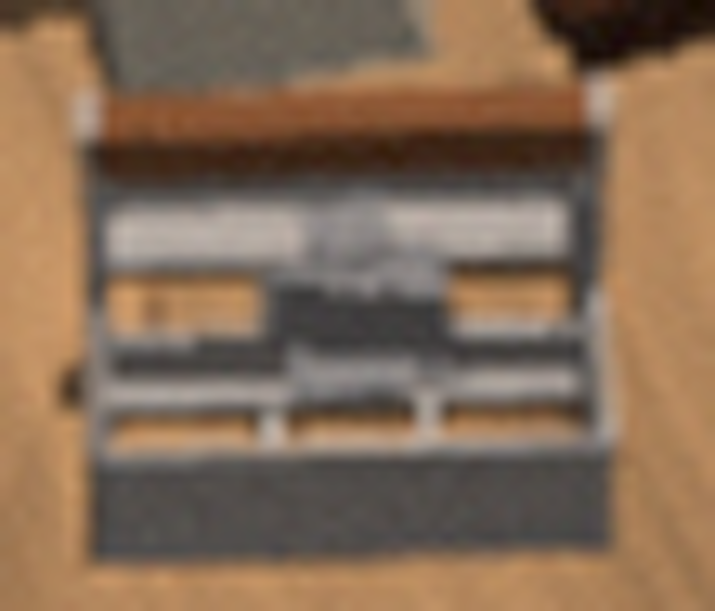

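View pics/z12.png

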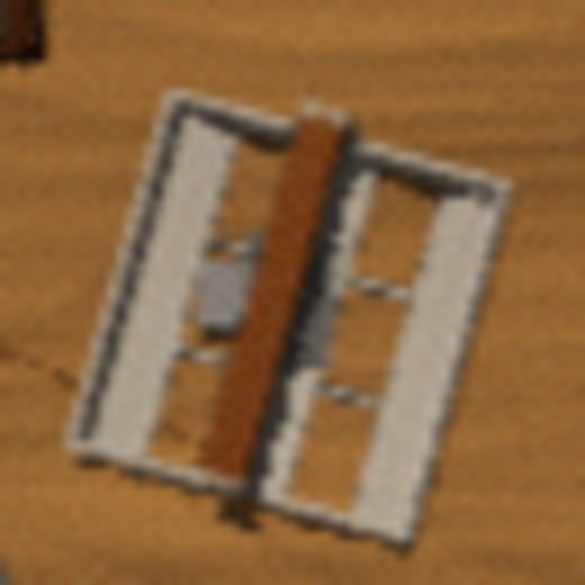

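```bash
python3 -c "
from h import *
st=sensors.sense(); print(st['time'],st['ft_force'],st['qd'].round(2)); print(r.hand_in())"
```

```text
28.2667 [ 0.09874288 -0.16665093  0.4944009 ] [ 0.94 -1.36  0.79  0.02  0.01 -0.16]
the job is handed in; nothing more can be done
None
```

I handed the job in at 28.3 s, but I saw only one of the two posts in the tub. I placed the second there by elimination.

**What I did:** I gripped the sieve by its bar, carried it level over the open orange tub and shook it along its y axis in four bursts (5.4–6 cm strokes, about 0.17 s each way). At one point I tilted it about 7.5° over the tub to look at a hidden strip of the sieve floor. I then set it flat on the bench at about (475, −109) and backed the arm away. That spot is about 38 cm from the tub's centre, the nearest I found with at least 28 mm of clear space all round.

**Last checks:**
- **Sieve:** it stands flat, both outer strips read bare, and only the clip is in it. The clip's height matches the start to within about 2 mm, so nothing seems to be trapped under it.
- **First post:** it is on the tub floor, seen by both cameras.
- **Second post:** it isn't in the sieve or on any bench I could see. About 18 mm of tub floor along the near (−y) wall is hidden from both cameras, and it most likely lies there. A narrow strip of bench behind the tub's far wall was hidden too.
- **Robot and surroundings:** the arm was clear of everything with the wrist force near zero, and the tub and look-alikes appeared unmoved.

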